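# Refit a slotted display stand in a hardware shop

## Task

Refit this counter display: hook the two shelf brackets into the topmost slots of the uprights, one on each, and press each down until its catch locks; lay the white deck level on the brackets, its end flanges outside them, and stand every paint tin on the deck. On the base, square up the blue bins into an even row: each drawn forward until its front meets the price rail, facing straight out, with its middle at a ticket's red line (one bin to a ticket). Leave the other goods on the counter where they are.

Things in the scene. Friction and masses are not known exactly. Their poses are not given: they have to be found in the camera images.
- stand: white counter-top slotted display stand, fixed. Origin at counter level midway between the front faces of its two slotted uprights; x = depth, away from the robot, y to the left. Uprights at y = +-130 mm, 36 wide, 235 high, front face (4 mm sheet) at x = 0, hollow behind for 26 mm. Each has 4 slots, 11 mm wide, 30 high, bottoms at z = 38, 82, 126, 170 mm
- slot_left (a point): left upright, topmost slot: middle of the slot's bottom edge on the front face (stand x 0, y +130, z 170 mm)
- slot_right (a point): the same on the right upright (stand x 0, y -130, z 170 mm)
- ticket_left (a point): inner upper edge of the price rail at the left yellow price ticket, whose middle a thin red line marks (stand x -282, y +130, z 45 mm). The rail, 8 mm thick, runs along the front of the base deck and stands 15 mm above it; the base deck's top is at z = 30 mm, 420 mm wide, from the rail back to the uprights
- ticket_right (a point): the same at the right ticket (stand y -130 mm); a third, middle ticket is at stand y 0. At the back of the base deck (stand x > -66 mm) stand two fixed cartons up to z = 80 mm
- bracket_a: white shelf bracket, upright plate 6 mm thick, 0.3 kg, in the rack, claws away from the robot. Origin: rear edge, top of seat, mid thickness; x to the rear, z up. Seat: x 0 to -178 mm, 14 wide, 12 deep, nose at its front end 8 long, 10 high. Plate down to z -88 for x 0 to -100, then tapering up. Balance at x -76. Home in the topmost slots: origin at the slot's middle, z = 200 mm, x as the stand's
- bracket_a_grip (a point): a good place to grip bracket_a: middle of the seat's depth and width, 60 mm ahead of the rear edge. To fit: hold it level, 14 mm (10 to 18) above home height, push both claws straight into two neighbouring slots until the rear edge meets the upright, then press down 14 mm until the claws' shanks sit on the slot bottoms
- bracket_a_claw (a point): lower end of the upper claw's tip (bracket x +7.5, z -40 mm). Two steel claws, 5 mm wide, reach 10 mm behind the rear edge: shanks 12 mm high, undersides at z -30 and -74 mm, each ending in a tip 5 mm thick turned down 10 mm; 5 mm is left between tip and rear edge for the upright's 4 mm sheet
- bracket_a_catch (a joint): red spring catch of bracket_a: tongue 8 mm high that sticks out 7 mm behind the rear edge, middle at z = -10 mm. 0 = sprung out; up to 0.0075 m as the upright's face pushes it in (2 to 3.5 N). It drags while the bracket is pressed down (8 to 15 N is enough) and springs out to 0 into the upper part of the slot when the bracket is home: locked
- bracket_b: white shelf bracket, upright plate 6 mm thick, 0.3 kg, in the rack, claws away from the robot. Origin: rear edge, top of seat, mid thickness; x to the rear, z up. Seat: x 0 to -178 mm, 14 wide, 12 deep, nose at its front end 8 long, 10 high. Plate down to z -88 for x 0 to -100, then tapering up. Balance at x -76. Home in the topmost slots: origin at the slot's middle, z = 200 mm, x as the stand's
- bracket_b_grip (a point): the same place on bracket_b, whose claws are like bracket_a's. The brackets stand in two grooves, 60 mm apart, of a fixed plywood rack 240 x 96 mm, 45 mm high; grooves 9 mm wide, floor at z = 6 mm, so the seats' tops are 94 mm above the counter
- bracket_b_catch (a joint): red spring catch of bracket_b: tongue 8 mm high that sticks out 7 mm behind the rear edge, middle at z = -10 mm. 0 = sprung out; up to 0.0075 m as the upright's face pushes it in (2 to 3.5 N). It drags while the bracket is pressed down (8 to 15 N is enough) and springs out to 0 into the upper part of the slot when the bracket is home: locked
- deck: white shelf deck, 150 (x) by 330 mm (y), 0.45 kg, starts on the counter. Origin: its middle, at the underside of the end flanges. Board z 22 to 36 mm; at y = +-163 mm a 4 mm flange hangs down to z = 0, to go outside the brackets. Same either way round. Fitted, the board lies on both seats between noses and uprights: origin at stand x -85 (play 10 mm), y 0, z 178 mm
- deck_rib (a point): middle of the deck's grip rib (deck z 29 mm): 26 mm wide in x, 100 long in y, 14 thick, balanced, between two hand slots through the board, each 32 mm wide in x and 100 mm long in y. The rest of the board is solid
- bin_a: blue picking bin of zinc screws, 100 mm deep (x), 90 wide (y), 0.4 to 0.65 kg, may be absent. Origin: middle of underside; low front at -x. Front wall 8 mm thick, 44 high; sides 44 high, stepping up to 60 mm behind x = -15; back wall 4 mm thick, 62 high; filled to 24 mm above the underside. Starts crooked and set back on the base deck, roughly behind a ticket
- bin_b: blue picking bin of brass screws, 100 mm deep (x), 90 wide (y), 0.4 to 0.65 kg, may be absent. Origin: middle of underside; low front at -x. Front wall 8 mm thick, 44 high; sides 44 high, stepping up to 60 mm behind x = -15; back wall 4 mm thick, 62 high; filled to 24 mm above the underside. Starts crooked and set back on the base deck, roughly behind a ticket
- bin_c: blue picking bin of black screws, 100 mm deep (x), 90 wide (y), 0.4 to 0.65 kg, may be absent. Origin: middle of underside; low front at -x. Front wall 8 mm thick, 44 high; sides 44 high, stepping up to 60 mm behind x = -15; back wall 4 mm thick, 62 high; filled to 24 mm above the underside. Starts crooked and set back on the base deck, roughly behind a ticket
- tin_a: red paint tin, 66 mm across, 85 mm high, 0.28 to 0.46 kg, may be absent. Origin: middle of its underside. Starts on the counter to the left
- tin_b: green paint tin, 66 mm across, 85 mm high, 0.28 to 0.46 kg, may be absent. Origin: middle of its underside. Starts on the counter to the left
- hammer: hammer lying to the right of the stand, a bystander; origin: on its handle's axis
- glue: yellow glue bottle, 48 mm across, 130 mm high, a bystander; origin under its middle
- tape: yellow tape measure, 70 x 35 x 65 mm, a bystander; origin under its middle
- hinges: cardboard carton 85 x 110 x 50 mm, a bystander; origin under its middle

How it is judged:
By the outcome, as a careful person would: the job done as asked, in the order asked, and still so for the second after the job is handed in, with the robot touching nothing.
Of bin_a, bin_b, bin_c only 2 to 3 are there at a start; the rules pass over those that are not, and their reading is None.
Of tin_a, tin_b only 1 to 2 are there at a start; the rules pass over those that are not, and their reading is None.
At some moment in a run one of bin_a, bin_b, bin_c, tin_a, tin_b may be knocked a few centimetres aside while the robot is not near it.
It also fails if it takes over 210 s, if anything falls off the work surface, if the arm or the gripper's body presses on something with over 40 N, if the wrist force passes 120 N, or if a joint passes its speed limit or range.

## Robot

A 7-joint arm with a two-finger parallel gripper is mounted at the origin on the work surface. World frame = base frame: x ahead of the robot, y to its left, z up, the work surface at z = 0. Lengths are in m, angles in rad, forces in N, time in s.
With the tool pointing down it reaches from about 0.4 to 0.9 m from the base axis. Payload 5.5 kg.
Tool frame: the origin (TCP) lies midway between the tips of the shut fingers; the grasp point (between the pads) lies 19 mm behind it (manip.grip_depth is the distance from the TCP to the grasp point, in m); z points along the fingers, x is the direction in which the jaws open and shut, and the axes are right-handed (so a half turn about z gives the same grasp; the last joint's range is limited). The gripper opens to 92 mm and grips with 3 to 60 N. Pads are 19 mm wide; open, the fingers measure 130 mm over their backs; the gripper's body (75 mm by 190 mm) begins 47 mm behind the grasp point.
Start: joints at [1.441, 0.501, -0.427, 1.55, 0.221, 1.138, -0.21], TCP at [0.249, -0.6, 0.227] pointing down, gripper open.
Joint ranges: [-2.88, 2.88], [-0.31, 2.03], [-1.54, 1.56], [0.2, 2.42], [-1.41, 4.55], [0.19, 2.02], [-2.57, 2.57]. Speed limits (rad/s): [2.57, 2.57, 3.14, 3.14, 3.14, 3.14, 3.14].

## Interface

Orientations are given as a unit quaternion [x, y, z, w].
In Python, from bench import manip, effector, viewer gives the robot as it stands. Calls block until the motion is done:
- manip.move_pose(position, orientation): joint-space move of the TCP to a pose.
- manip.servo_line(position, ori=None, vel=0.15): straight line of the TCP; ori=None keeps the orientation; vel is the mean speed in m/s.
- manip.movej(angles): joint-space move.
- effector.open_jaws() and effector.close(f_grip=None): open the fingers fully, or close them until they stop; f_grip is the grip in N (None keeps the last).
- manip.sleep(seconds).
- manip.solve_ik(position, orientation): joint angles nearest the present ones, or None.
- viewer.get_image(name): name is "scene" or "top" or "wrist"; returns the picture (480x640x3 uint8, red, green, blue); there is no depth.
- viewer.get_calibration(name): a dict with "vfov" (degrees; the focal length in pixels is half the picture's height over the tangent of half this angle, whatever the lens; pixels are square), "cx", "cy" (the principal point, pixels), "eye" and "attitude" of the camera in the world. Camera axes: x right, y down, z forward; pixel columns grow to the right and rows downward; lengths in m; the calibration is good to about 2 mm. A picture is of the moment at which its call begins: read the wrist's pose just before it. get_calibration takes no time and is no camera call; for the wrist camera it gives the pose at the moment of the call.
A pose or a line that the arm cannot do raises manip.PlanningError and nothing moves.
- manip.hand_in(): hands the job in, once; it reports no verdict.
Readings, each from a call of its own:
- manip.current_clock(): time.
- manip.current_q(): joint angles.
- manip.current_joint_velocities(): joint speeds.
- manip.current_tau(): joint torques, N m.
- manip.current_tool_pos(): TCP position.
- manip.current_tcp_rot(): TCP orientation.
- manip.current_force(): force on the tool from outside, world axes, zero at the start.
- manip.current_wrist_torque(): the same for the moment, N m.
- manip.current_finger_gap(): finger opening in m.
Only numpy, scipy, OpenCV 4.12 (cv2) and the standard library are available. Lean on these libraries where they do the work, as an engineer would, in place of code of your own. Each camera call takes 0.05 s, during which the arm holds its last target.

## Working session

There is one attempt and no reset: what is moved stays moved. The work goes in short steps, each a Python script; the robot and the scene stay as the last script left them, time stands still between calls to the robot, and variables do not carry over. Pictures are saved under pics/ and viewed, and the job is handed in when it is done.

```bash
ls -la; mkdir -p pics; cat > h0.py <<'E'
E
python3 - <<'E'
from bench import manip, effector, viewer
import cv2
print(manip.current_clock(), manip.current_q(), manip.current_tool_pos(), manip.current_tcp_rot(), manip.grip_depth)
for n in ["scene","top","wrist"]:
    c=viewer.get_calibration(n); print(n,c)
    im=viewer.get_image(n); cv2.imwrite(f"pics/{n}0.png",cv2.cvtColor(im,cv2.COLOR_RGB2BGR))
E
```

```text
total 12
drwxr-xr-x  3 agent agent 4096 Dec  6 23:24 .
drwxr-xr-x 23 root  root  4096 Dec  6 23:24 ..
drwxr-xr-x  2 agent agent 4096 Dec  6 23:24 pics
0.0 [ 1.44119421  0.50181818 -0.42682096  1.55145105  0.2208025   1.13829953
 -0.21031598] [ 0.24851334 -0.59985999  0.22569916] [ 8.31516245e-01 -5.55499610e-01 -7.76693009e-04 -5.60937158e-04] 0.0188
scene {'vfov': 50.85705591015502, 'cx': 321.9225802032511, 'cy': 237.62797040856947, 'eye': array([ 1.23409307, -0.73970788,  0.95215893]), 'attitude': array([ 0.83708007,  0.32944943, -0.14946943, -0.41038873])}
top {'vfov': 48.240335498568356, 'cx': 319.68388530558514, 'cy': 239.82559286497766, 'eye': array([0.28375329, 0.05605403, 1.62068604]), 'attitude': array([ 0.71337621, -0.6968149 ,  0.05189344, -0.05338969])}
wrist {'vfov': 62.96792450623139, 'cx': 315.72842052558605, 'cy': 238.64209718202417, 'eye': array([ 0.31456861, -0.57213075,  0.38300103]), 'attitude': array([ 0.82390402, -0.55115748, -0.07420055,  0.10909572])}
```

View pics/scene0.png

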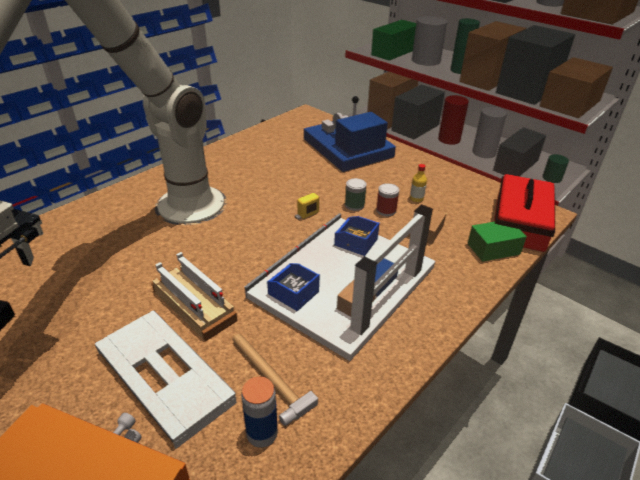

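View pics/top0.png

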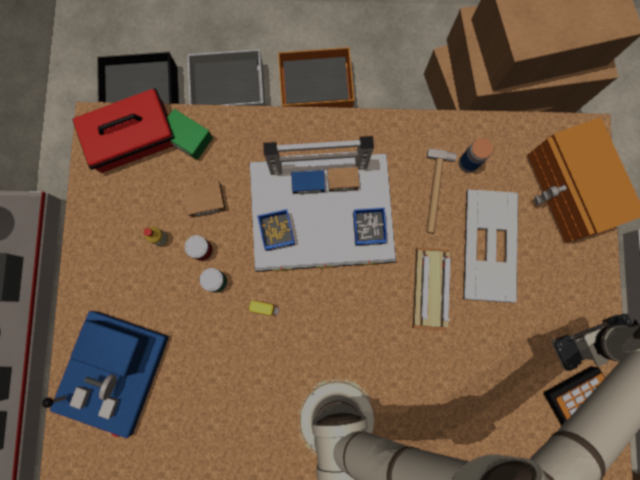

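View pics/wrist0.png

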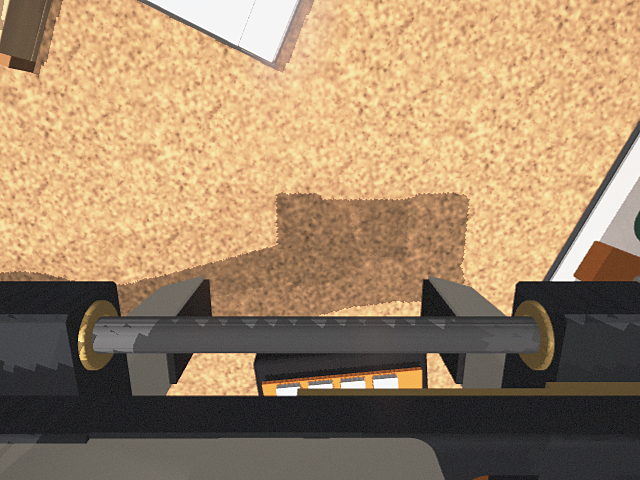

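```bash
cat > h.py <<'E'
from bench import manip, effector, viewer
import cv2, numpy as np, pickle, os
from scipy.spatial.transform import Rotation as R
def grab(n,name=None,crop=None,up=1):
    c=viewer.get_calibration(n); im=viewer.get_image(n); c['f']=240/np.tan(np.radians(c['vfov']/2))
    if name:
        v=cv2.cvtColor(im,cv2.COLOR_RGB2BGR); cv2.imwrite(f'pics/{name}_raw.png',v)
        pickle.dump(c,open(f'pics/{name}.pkl','wb'))
        if crop: v=v[crop[1]:crop[3],crop[0]:crop[2]]
        if up!=1: v=cv2.resize(v,None,fx=up,fy=up,interpolation=cv2.INTER_CUBIC)
        cv2.imwrite(f'pics/{name}.png',v)
    return im,c
def load(name):
    return cv2.cvtColor(cv2.imread(f'pics/{name}_raw.png'),cv2.COLOR_BGR2RGB),pickle.load(open(f'pics/{name}.pkl','rb'))
def pt(c,u,v,z):
    d=R.from_quat(c['attitude']).apply([(u-c['cx'])/c['f'],(v-c['cy'])/c['f'],1.])
    return c['eye']+d*(z-c['eye'][2])/d[2]
def ray(c,u,v):
    d=R.from_quat(c['attitude']).apply([(u-c['cx'])/c['f'],(v-c['cy'])/c['f'],1.]); return c['eye'],d/np.linalg.norm(d)
def proj(c,p):
    q=R.from_quat(c['attitude']).inv().apply(np.asarray(p)-c['eye']); return np.array([c['f']*q[0]/q[2]+c['cx'],c['f']*q[1]/q[2]+c['cy']])
def down(yaw):
    """tool z down, jaw (tool x) direction at world angle yaw"""
    x=np.array([np.cos(yaw),np.sin(yaw),0]); z=np.array([0,0,-1.]); y=np.cross(z,x)
    return R.from_matrix(np.column_stack([x,y,z])).as_quat()
def st():
    print('t',round(manip.current_clock(),2),'tcp',np.round(manip.current_tool_pos(),4),'F',np.round(manip.current_force(),1),'gap',round(manip.current_finger_gap(),4))
E
python3 - <<'E'
from h import *
im=cv2.imread('pics/top0.png')
def s(n,x0,y0,x1,y1,k): cv2.imwrite(f'pics/{n}.png',cv2.resize(im[y0:y1,x0:x1],None,fx=k,fy=k,interpolation=cv2.INTER_CUBIC))
s('cA',240,125,400,275,4)
s('cB',405,135,525,335,3)
s('cC',130,170,290,330,4)
E
```

```text
(no output)
```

View pics/cA.png

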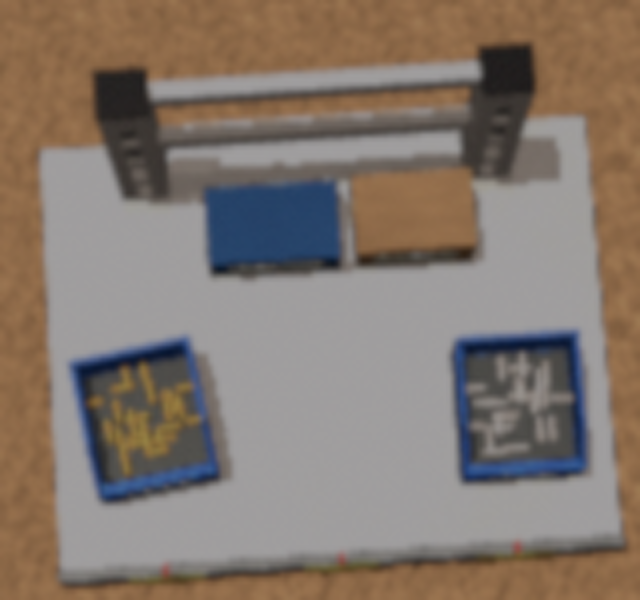

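View pics/cB.png

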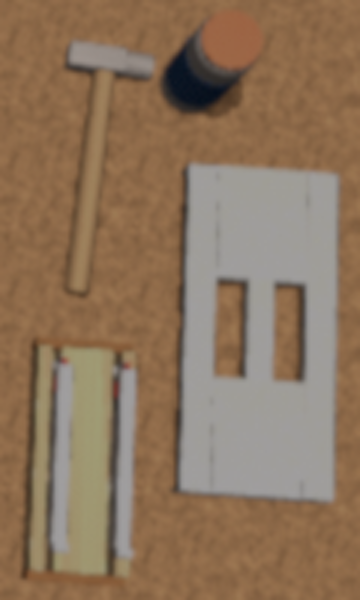

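View pics/cC.png

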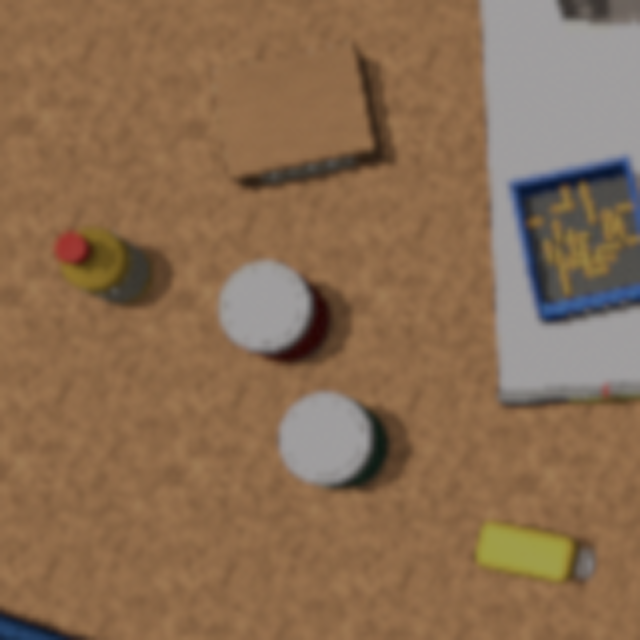

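```bash
python3 - <<'E'
from h import *
c=viewer.get_calibration('top'); c['f']=240/np.tan(np.radians(c['vfov']/2))
A=lambda u,v,z: np.round(pt(c,u/4+240,v/4+125,z),4)
B=lambda u,v,z: np.round(pt(c,u/3+405,v/3+135,z),4)
C=lambda u,v,z: np.round(pt(c,u/4+130,v/4+170,z),4)
print('tickets',[A(165,570,.045),A(342,557,.045),A(517,546,.045)])
print('upr top front corners L',A(103,122,.235),A(155,118,.235),'R',A(477,97,.235),A(527,93,.235))
print('base corners',A(40,150,.03),A(585,117,.03))
print('bin L rims back l r',A(72,361,.062),A(188,340,.062),'front l r',A(105,497,.044),A(217,475,.044))
print('bin R',A(456,340,.062),A(577,333,.062),A(463,478,.044),A(584,468,.044))
print('tins red',C(266,308,.085),'green',C(327,440,.085))
print('bracket L',B(64,363,.094),B(59,548,.094),'R',B(128,368,.094),B(124,556,.094))
print('deck',B(188,164,.036),B(337,174,.036),B(331,500,.036),B(179,492,.036),'rib',B(260,330,.036))
print('hammer',B(75,290,.02),B(95,60,.02), 'tape',C(527,550,.06))
print('bottle',B(230,40,.15),B(190,100,0))
E
```

```text
tickets [array([0.4351, 0.1736, 0.045 ]), array([0.4478, 0.0433, 0.045 ]), array([ 0.459 , -0.0857,  0.045 ])]
upr top front corners L [0.7166 0.2112 0.235 ] [0.7202 0.1765 0.235 ] R [ 0.7398 -0.0389  0.235 ] [ 0.7434 -0.0724  0.235 ]
base corners [0.7573 0.2816 0.03  ] [ 0.7933 -0.1361  0.03  ]
bin L rims back l r [0.587  0.2465 0.062 ] [0.6049 0.1611 0.062 ] front l r [0.4884 0.22   0.044 ] [0.5069 0.1375 0.044 ]
bin R [ 0.6095 -0.0375  0.062 ] [ 0.6169 -0.1271  0.062 ] [ 0.5089 -0.0452  0.044 ] [ 0.5185 -0.135   0.044 ]
tins red [0.4849 0.4176 0.085 ] green [0.3907 0.3685 0.085 ]
bracket L [ 0.4732 -0.2448  0.094 ] [ 0.2981 -0.239   0.094 ] R [ 0.4698 -0.3059  0.094 ] [ 0.2921 -0.3     0.094 ]
deck [ 0.6859 -0.3827  0.036 ] [ 0.679  -0.5329  0.036 ] [ 0.3514 -0.5168  0.036 ] [ 0.3557 -0.3681  0.036 ] rib [ 0.5181 -0.4513  0.036 ]
hammer [ 0.5568 -0.2709  0.02  ] [ 0.7977 -0.2932  0.02  ] tape [0.3164 0.2248 0.06  ]
bottle [ 0.7787 -0.3931  0.15  ] [ 0.7634 -0.3959  0.    ]
```

```bash
python3 - <<'E'
from h import *
c=viewer.get_calibration('wrist')
T=R.from_quat(manip.current_tcp_rot()); p=manip.current_tool_pos()
print('cam in tool',T.inv().apply(c['eye']-p), (T.inv()*R.from_quat(c['attitude'])).as_matrix().round(3))
s5=np.radians(5.27)
for nm,pos,yaws in [('brk',[.40,-.275,.28],[-92,88]),('insL',[.66,.19,.19],[-84.7,95.3]),('insR',[.68,-.065,.19],[-84.7,95.3]),('deck',[.52,-.45,.1],[-92,88,]),('place',[.62,.06,.25],[5.3,-174.7]),('tin',[.485,.4176,.1],[0,90,-90,180,45]),('tinp',[.64,.16,.27],[95.3,-84.7])]:
    for y in yaws:
        q=manip.solve_ik(pos,down(np.radians(y))); print(nm,y,None if q is None else np.round(q,2))
E
```

```text
cam in tool [-0.00067915 -0.07166467 -0.15720149] [[ 1.    -0.001 -0.001]
 [ 0.001  0.965  0.262]
 [ 0.    -0.262  0.965]]
brk -92 [ 1.06  0.15 -0.57  1.88  0.09  1.13 -1.14]
brk 88 [ 1.54  0.28 -1.15  1.87  0.28  1.17  1.83]
insL -84.7 [ 0.29  0.78 -0.99  1.47  0.66  1.25 -2.25]
insL 95.3 [ 0.2   0.7  -0.81  1.47  0.53  1.19  0.97]
insR -84.7 [ 0.48  0.64 -0.65  1.49  0.41  1.15 -1.71]
insR 95.3 [ 0.7   0.81 -1.06  1.48  0.72  1.28  1.22]
deck -92 [ 0.92  0.69 -0.36  1.54  0.28  0.96 -1.13]
deck 88 [ 1.26  0.87 -0.94  1.53  0.75  1.13  1.7 ]
place 5.3 [ 0.55  0.59 -1.    1.59  0.52  1.25 -0.45]
place -174.7 [-0.97  0.8   1.36  1.64 -0.8   1.37 -2.55]
tin 0 [ 0.04  1.05 -1.31  1.66  1.05  1.3  -1.48]
tin 90 [ 0.04  1.05 -1.31  1.66  1.05  1.3   0.09]
tin -90 [-0.76  0.59  0.01  1.69 -0.01  0.87 -2.32]
tin 180 [ 0.04  1.05 -1.31  1.66  1.05  1.3   1.66]
tin 45 [ 0.04  1.05 -1.31  1.66  1.05  1.3  -0.69]
tinp 95.3 [ 0.34  0.63 -0.96  1.46  0.52  1.32  1.  ]
tinp -84.7 [ 0.45  0.76 -1.23  1.46  0.72  1.42 -2.27]
```

```bash
python3 - <<'E'
from h import *
manip.move_pose([0.39,-0.29,0.25],down(np.radians(-92))); st()
grab('wrist','w1')
E
```

```text
t 1.44 tcp [ 0.3897 -0.2912  0.2501] F [-0.3 -0.5  0.3] gap 0.0919
```

View pics/w1.png

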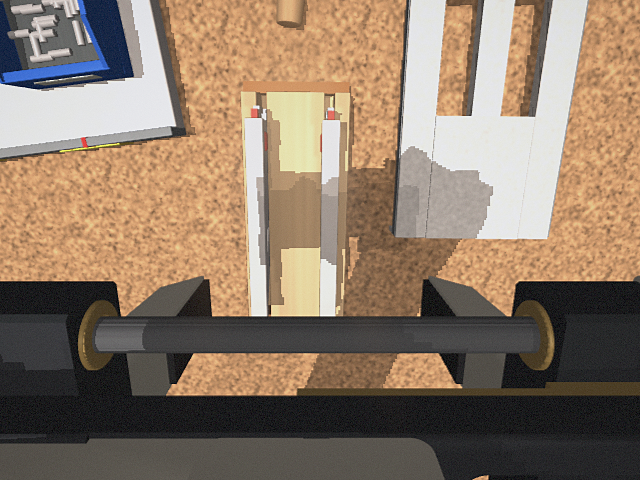

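```bash
python3 - <<'E'
from h import *
im,c=load('w1')
g=im.min(axis=2).astype(int)
for r in (125,140,155,280,300,310): print(r,'L',g[r,240:275:1].tolist(),'\n   R',g[r,314:348].tolist())
print([g[r,257] for r in range(112,126)],[g[r,331] for r in range(112,126)])
E
```

```text
125 L [132, 106, 160, 164, 177, 227, 230, 228, 229, 227, 228, 228, 228, 226, 229, 228, 228, 227, 228, 228, 232, 234, 133, 93, 98, 100, 84, 105, 105, 110, 120, 120, 120, 122, 119] 
   R [166, 161, 165, 165, 162, 162, 164, 135, 206, 228, 227, 229, 228, 226, 228, 226, 228, 227, 229, 229, 229, 230, 228, 228, 231, 237, 131, 98, 104, 105, 105, 106, 97, 154]
140 L [119, 114, 135, 163, 153, 227, 232, 230, 229, 228, 229, 228, 228, 228, 230, 228, 228, 229, 228, 228, 229, 238, 173, 99, 87, 77, 67, 74, 106, 110, 107, 117, 119, 121, 113] 
   R [164, 160, 162, 166, 166, 162, 103, 56, 226, 232, 229, 228, 229, 225, 228, 228, 229, 228, 228, 228, 230, 229, 228, 230, 235, 188, 118, 112, 109, 116, 115, 110, 103, 165]
155 L [107, 109, 94, 160, 164, 171, 229, 229, 229, 227, 228, 230, 226, 229, 228, 229, 229, 228, 230, 228, 229, 232, 228, 124, 87, 90, 94, 88, 103, 107, 112, 112, 116, 114, 113] 
   R [168, 165, 163, 159, 160, 159, 166, 115, 226, 233, 229, 226, 228, 229, 228, 228, 227, 228, 229, 226, 228, 227, 229, 231, 238, 142, 100, 113, 114, 112, 105, 162, 170, 174]
280 L [128, 132, 131, 130, 125, 113, 93
[... 704 characters left out ...]
214, 231, 227, 228, 225, 226, 228, 228, 228, 227, 227, 230, 227, 230, 235, 206, 105, 47, 35, 7, 152, 168, 162, 160] 
   R [155, 159, 162, 162, 166, 122, 223, 229, 226, 227, 228, 229, 227, 226, 226, 228, 226, 225, 224, 230, 235, 149, 154, 166, 122, 106, 105, 108, 110, 80, 67, 78, 79, 81]
[np.int64(72), np.int64(76), np.int64(78), np.int64(84), np.int64(72), np.int64(57), np.int64(232), np.int64(234), np.int64(227), np.int64(230), np.int64(228), np.int64(226), np.int64(228), np.int64(227)] [np.int64(91), np.int64(101), np.int64(102), np.int64(102), np.int64(100), np.int64(100), np.int64(93), np.int64(71), np.int64(215), np.int64(231), np.int64(229), np.int64(226), np.int64(228), np.int64(227)]
```

```bash
python3 - <<'E'
from h import *
im,c=load('w1')
for n,a,b,e in (('L',(253.8,140),(258.7,300),(253,118)),('R',(330.9,140),(327.8,300),(331,120))):
    A=pt(c,*a,.094);B=pt(c,*b,.094);E=pt(c,*e,.094); d=(A-B)/np.linalg.norm(A-B); ax=np.degrees(np.arctan2(d[1],d[0]))
    rear=A+d*np.dot(E-A,d); print(n,'rear',rear.round(4),'yaw',ax.round(2),'grip',(rear-.06*d).round(4), 'exp width', 14/((c['eye'][2]-.094)*1000)*c['f'])
print('deck corner',pt(c,394,237,.036),pt(c,548,238,.036))
E
```

```text
L rear [ 0.4734 -0.2452  0.094 ] yaw -2.71 grip [ 0.4135 -0.2424  0.094 ] exp width 17.512007251015373
R rear [ 0.4697 -0.3049  0.094 ] yaw -2.72 grip [ 0.4098 -0.302   0.094 ] exp width 17.512007251015373
deck corner [ 0.35919339 -0.36562048  0.036     ] [ 0.35248694 -0.51666864  0.036     ]
```

```bash
cat >> h.py <<'E'
def go(p,ori=None,vel=.15,n=2):
    """servo line then correct residual"""
    p=np.asarray(p,float); manip.servo_line(p,ori,vel=vel)
    q=p.copy()
    for _ in range(n-1):
        e=p-manip.current_tool_pos()
        if np.linalg.norm(e)<.0006: break
        q=q+e; manip.servo_line(q,ori,vel=.05)
def frc(): return np.round(manip.current_force(),1)
E
python3 - <<'E'
from h import *
yaw=np.radians(-2.71); o=down(yaw-np.pi/2); nrm=np.array([-np.sin(yaw),np.cos(yaw),0])
g=np.array([.4135,-.2424,0])
p=g+.020*nrm
manip.move_pose(p+[0,0,.16],o); st()
go(p+[0,0,.069],o,.12); st()
effector.close(3); st()
manip.servo_line(g+[0,0,.069],o,vel=.02); st()
grab('wrist','w2')
effector.close(50); st()
E
```

```text
t 2.02 tcp [ 0.4143 -0.223   0.1596] F [ 0.2 -0.6  0.7] gap 0.0922
t 3.18 tcp [ 0.4141 -0.2222  0.0689] F [ 0.7 -0.7 -0.1] gap 0.0915
t 4.13 tcp [ 0.4138 -0.2241  0.0684] F [ 0.2 -6.2 -1.2] gap 0.0425
t 5.31 tcp [ 0.4132 -0.242   0.0689] F [-2.6  0.2 -0.5] gap 0.0139
t 5.58 tcp [ 0.4138 -0.2422  0.069 ] F [-0.2  0.1 -2.3] gap 0.0139
```

View pics/w2.png

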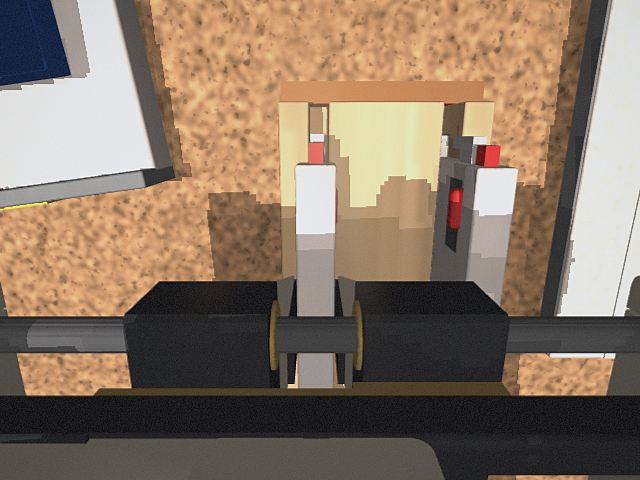

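```bash
python3 - <<'E'
from h import *
im,c=load('w2')
T=R.from_quat(manip.current_tcp_rot()); p=manip.current_tool_pos()
print('rear in tool', T.inv().apply(pt(c,315.5,163.5,.094)-p), 'center row230', T.inv().apply(pt(c,315.5,230,.094)-p))
manip.servo_line(p+[0,0,.19],vel=.25); st()
ys=np.radians(5.27); O=np.array([.729,.0692,0]); Rz=R.from_euler('z',ys)
q=O+Rz.apply([-.135,.130,.205])
manip.move_pose(q,down(ys-np.pi/2)); st()
grab('wrist','w3')
E
```

```text
rear in tool [-0.0014982  -0.06063061 -0.02501586] center row230 [-0.00153382 -0.0378971  -0.02502806]
t 6.48 tcp [ 0.4128 -0.2418  0.2577] F [ 0.3  0.7 -2.4] gap 0.0133
t 8.18 tcp [0.5831 0.1843 0.2046] F [ 0.8 -0.4 -4. ] gap 0.0131
```

View pics/w3.png

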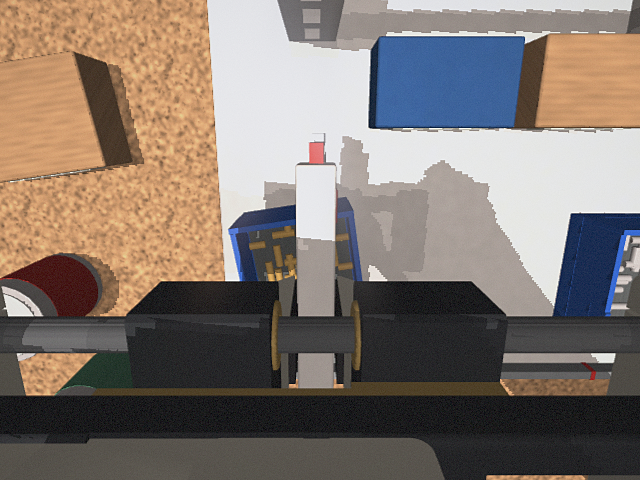

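```bash
python3 - <<'E'
from h import *
ys=np.radians(5.27); O=np.array([.729,.0692,0]); Rz=R.from_euler('z',ys)
go(O+Rz.apply([-.092,.130,.189]),down(ys-np.pi/2),.15); st()
print(R.from_quat(manip.current_tcp_rot()).as_matrix().round(4))
grab('wrist','w4')
E
```

```text
t 8.93 tcp [0.6252 0.191  0.1899] F [-0.3 -0.4 -2.5] gap 0.0136
[[ 9.250e-02 -9.957e-01  5.000e-04]
 [-9.957e-01 -9.250e-02 -1.000e-04]
 [ 1.000e-04 -5.000e-04 -1.000e+00]]
```

View pics/w4.png

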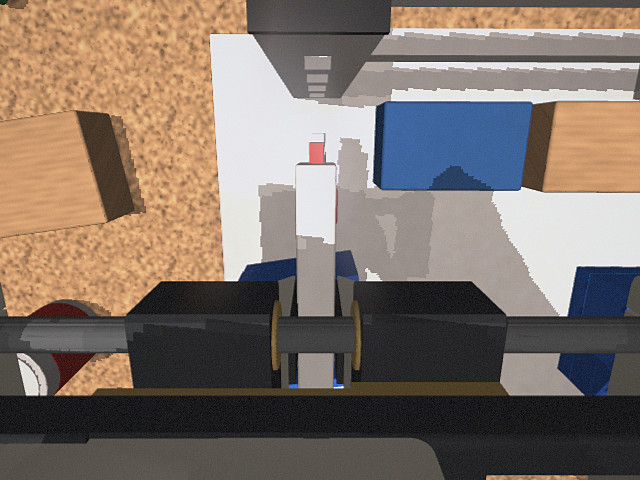

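```bash
python3 - <<'E'
from h import *
im,c=load('w4')
T=R.from_quat(manip.current_tcp_rot()); p=manip.current_tool_pos()
f=lambda u,v,z:(T.inv().apply(pt(c,u,v,z)-p)*1000).round(2)
g=im.min(axis=2).astype(int)
print(g[25,240:256].tolist(),g[25,384:398].tolist())
print(g[60,296:336].tolist()); print([int(x) for x in g[45:80,317]]); print([int(x) for x in g[24:44,300]])
print(g[180,292:340].tolist())
print('upr',f(247,33,.235),f(390,33,.235),'bracket',f(315.7,180,.215),'rear',f(315.7,163.5,.215))
E
```

```text
[100, 101, 107, 104, 105, 106, 105, 79, 72, 73, 71, 74, 70, 77, 80, 75] [64, 57, 61, 65, 63, 47, 82, 90, 101, 98, 96, 114, 118, 116]
[96, 102, 97, 99, 99, 95, 100, 95, 114, 145, 153, 147, 149, 143, 144, 147, 144, 147, 145, 145, 141, 142, 147, 145, 145, 143, 143, 144, 148, 145, 146, 143, 146, 149, 141, 94, 79, 84, 88, 83]
[90, 91, 90, 86, 88, 92, 94, 91, 96, 85, 82, 162, 141, 145, 140, 142, 145, 145, 141, 144, 143, 147, 149, 151, 126, 97, 101, 97, 98, 131, 152, 152, 149, 155, 151]
[80, 83, 78, 83, 77, 80, 82, 77, 58, 54, 69, 85, 88, 88, 83, 90, 87, 92, 94, 90]
[232, 234, 235, 182, 216, 234, 232, 231, 232, 231, 231, 231, 230, 231, 232, 231, 232, 230, 230, 232, 230, 231, 231, 231, 231, 230, 230, 229, 232, 230, 231, 230, 231, 232, 229, 229, 230, 228, 230, 229, 229, 230, 229, 156, 190, 236, 191, 167]
upr [-19.05 -96.24 -45.04] [ 18.1  -96.19 -45.03] bracket [ -1.27 -55.87 -25.06] rear [ -1.26 -61.32 -25.06]
```

```bash
cat >> h.py <<'E'
def push(dirv,step,maxd,thr,vel=.03,ori=None):
    d0=np.array(dirv,float); d0/=np.linalg.norm(d0); p=np.array(manip.current_tool_pos()); f0=0
    s=0
    while s<maxd:
        s+=step; manip.servo_line(p+d0*s,ori,vel=vel)
        f=-np.dot(manip.current_force(),d0); adv=np.dot(manip.current_tool_pos()-p,d0)
        print('  s %.1f adv %.1f f %.1f'%(s*1e3,adv*1e3,f))
        if f>thr: return True
    return False
E
python3 - <<'E'
from h import *
ys=np.radians(5.27); Rz=R.from_euler('z',ys); o=down(ys-np.pi/2)
fx=Rz.apply([1,0,0]); fy=Rz.apply([0,1,0])
p=np.array(manip.current_tool_pos()); p[2]=.189
go(p-.0008*fy+.020*fx,o,.08); st()
push(fx,.003,.024,7,ori=o); st()
grab('wrist','w5')
E
```

```text
t 9.38 tcp [0.6452 0.192  0.1888] F [-0.4 -0.1 -3.7] gap 0.0132
  s 3.0 adv 2.8 f 0.1
  s 6.0 adv 6.2 f 0.8
  s 9.0 adv 9.0 f 0.1
  s 12.0 adv 11.6 f 3.4
  s 15.0 adv 14.8 f 2.3
  s 18.0 adv 16.0 f 9.5
t 10.88 tcp [0.6611 0.1938 0.1887] F [-9.4 -1.6  1.1] gap 0.0138
```

View pics/w5.png

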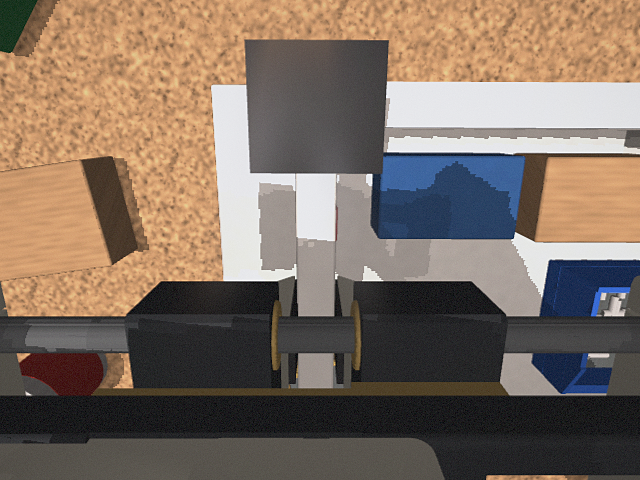

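```bash
python3 - <<'E'
from h import *
ys=np.radians(5.27); o=down(ys-np.pi/2)
push([0,0,-1],.003,.021,28,vel=.03,ori=o); st()
grab('wrist','w6')
E
```

```text
s 3.0 adv 2.8 f -1.7
  s 6.0 adv 6.0 f -1.7
  s 9.0 adv 9.2 f -2.5
  s 12.0 adv 12.2 f -3.0
  s 15.0 adv 13.9 f 2.3
  s 18.0 adv 14.9 f 14.1
  s 21.0 adv 15.9 f 25.0
  s 24.0 adv 16.4 f 36.9
t 12.96 tcp [0.6594 0.1957 0.1722] F [-23.9  -6.1  36.9] gap 0.014
```

View pics/w6.png

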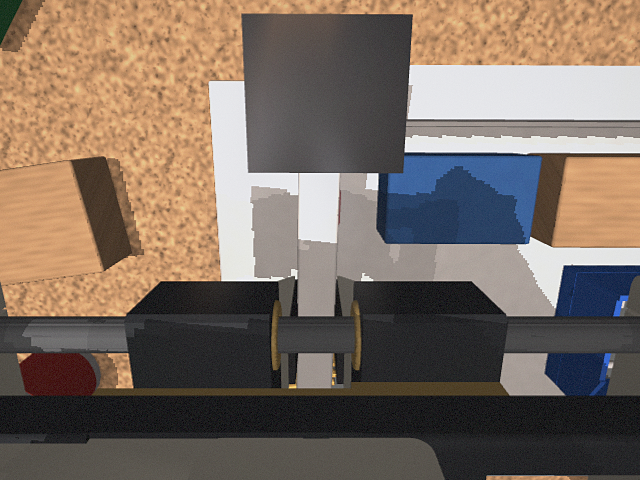

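```bash
python3 - <<'E'
from h import *
ys=np.radians(5.27); o=down(ys-np.pi/2)
manip.servo_line(manip.current_tool_pos()+[0,0,.003],o,vel=.03); st()
effector.open_jaws(); st()
manip.servo_line(manip.current_tool_pos()+[0,0,.13],o,vel=.25); st()
yaw=np.radians(-2.71); o2=down(yaw-np.pi/2); g=np.array([.4098,-.302,0])
manip.move_pose(g+[0,0,.17],o2); st()
grab('scene','s2',(330,190,450,340),4)
grab('top','t2',(240,125,400,275),4)
go(g+[0,0,.069],o2,.15); st()
effector.close(10); st()
effector.close(50); st()
grab('wrist','w7')
E
```

```text
t 13.53 tcp [0.6601 0.1955 0.1748] F [-0.9  0.2 -3.6] gap 0.0136
t 14.82 tcp [0.6594 0.1958 0.1752] F [-1.   0.1  0.9] gap 0.0915
t 15.49 tcp [0.6592 0.1956 0.3049] F [ 1.1 -0.1 -0.5] gap 0.0919
t 17.55 tcp [ 0.411  -0.3013  0.1704] F [-0.  -0.6  0.1] gap 0.0915
t 18.73 tcp [ 0.4094 -0.3025  0.0691] F [0.8 0.1 0.5] gap 0.0917
t 19.91 tcp [ 0.409  -0.3021  0.0684] F [-0.7 -0.2 -1.2] gap 0.0136
t 20.12 tcp [ 0.409  -0.3021  0.0684] F [-0.  -0.7  0.1] gap 0.0133
```

View pics/s2.png

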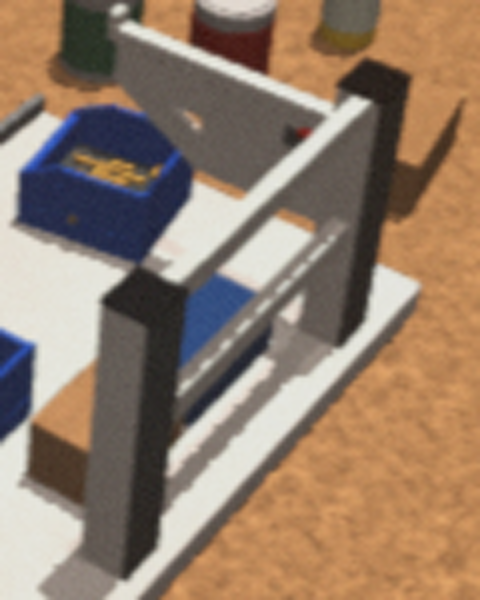

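View pics/t2.png

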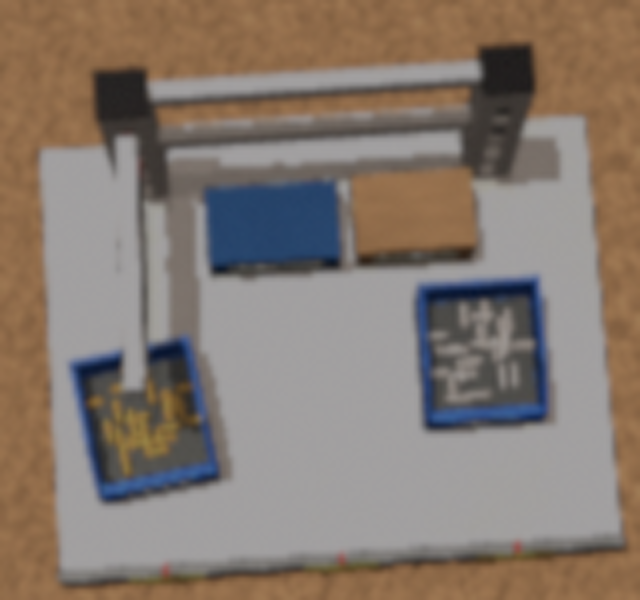

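View pics/w7.png

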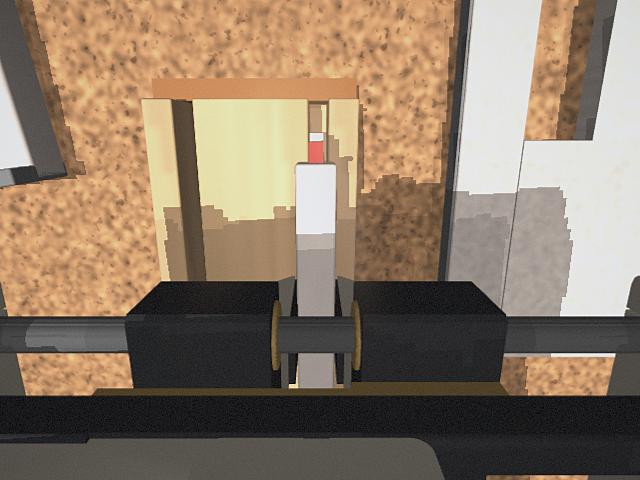

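```bash
python3 - <<'E'
from h import *
ys=np.radians(5.27); o=down(ys-np.pi/2); Rz=R.from_euler('z',ys)
p=manip.current_tool_pos()
manip.servo_line(p+[0,0,.19],vel=.25); st()
q=np.array([.6607,.1945,.189])+Rz.apply([-.035,-.26,0])
manip.move_pose(q+Rz.apply([-.05,0,.03]),o)
go(q,o,.15); st()
grab('wrist','w8')
E
```

```text
t 21.08 tcp [ 0.4078 -0.3016  0.257 ] F [-0.4 -0.  -2.9] gap 0.0133
t 23.03 tcp [ 0.6502 -0.0671  0.1899] F [ 0.1 -0.3 -3. ] gap 0.0135
```

View pics/w8.png

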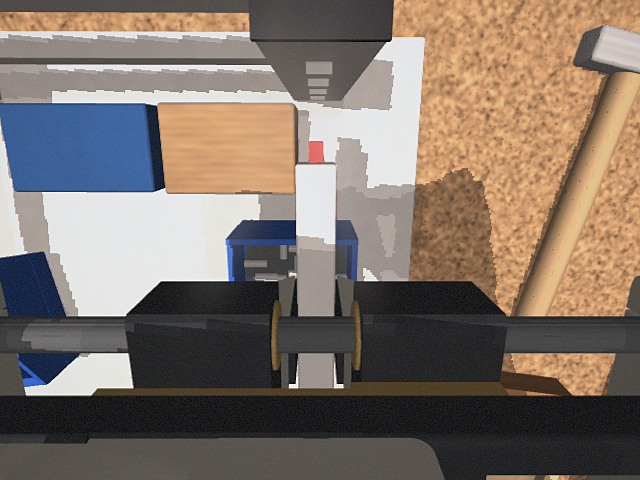

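```bash
python3 - <<'E'
from h import *
ys=np.radians(5.27); Rz=R.from_euler('z',ys); o=down(ys-np.pi/2)
fx=Rz.apply([1,0,0]); fy=Rz.apply([0,1,0])
p=np.array(manip.current_tool_pos()); p[2]=.189
go(p-.0014*fy+.018*fx,o,.08); st()
if push(fx,.003,.026,7,ori=o):
    st(); push([0,0,-1],.003,.021,24,vel=.03,ori=o); st()
grab('wrist','w9')
E
```

```text
t 23.46 tcp [ 0.6682 -0.0666  0.1889] F [-0.4  0.1 -3.1] gap 0.0134
  s 3.0 adv 2.9 f 0.1
  s 6.0 adv 6.1 f 0.8
  s 9.0 adv 9.0 f 1.2
  s 12.0 adv 11.7 f 1.7
  s 15.0 adv 14.8 f 3.1
  s 18.0 adv 16.0 f 10.1
t 24.96 tcp [ 0.6841 -0.0651  0.1888] F [-10.   -1.2   1.6] gap 0.0133
  s 3.0 adv 2.8 f -1.0
  s 6.0 adv 5.9 f -1.1
  s 9.0 adv 9.1 f -3.2
  s 12.0 adv 12.2 f -3.6
  s 15.0 adv 14.3 f 0.3
  s 18.0 adv 15.2 f 14.2
  s 21.0 adv 16.1 f 24.7
t 26.73 tcp [ 0.6828 -0.0649  0.1727] F [-20.4  -2.1  24.7] gap 0.0137
```

View pics/w9.png

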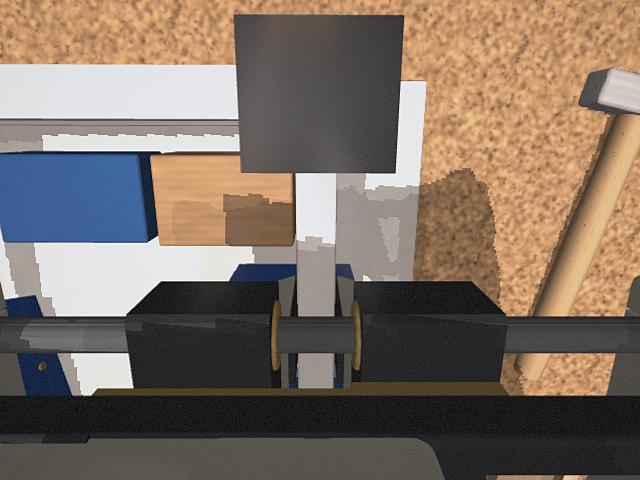

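```bash
python3 - <<'E'
from h import *
ys=np.radians(5.27); o=down(ys-np.pi/2)
manip.servo_line(manip.current_tool_pos()+[0,0,.002],o,vel=.03); st()
effector.open_jaws(); st()
manip.servo_line(manip.current_tool_pos()+[0,0,.14],o,vel=.25)
manip.move_pose([.522,-.4173,.12],down(np.radians(-92.5))); st()
grab('wrist','w10'); grab('scene','s3',(330,190,450,340),4)
E
```

```text
t 27.17 tcp [ 0.6835 -0.065   0.1745] F [ 0.4  0.5 -2.4] gap 0.0132
t 28.47 tcp [ 0.6827 -0.065   0.1746] F [ 0.2 -0.7 -0.4] gap 0.0914
t 30.77 tcp [ 0.5241 -0.4155  0.121 ] F [-0.2  0.5  0.6] gap 0.092
```

View pics/w10.png

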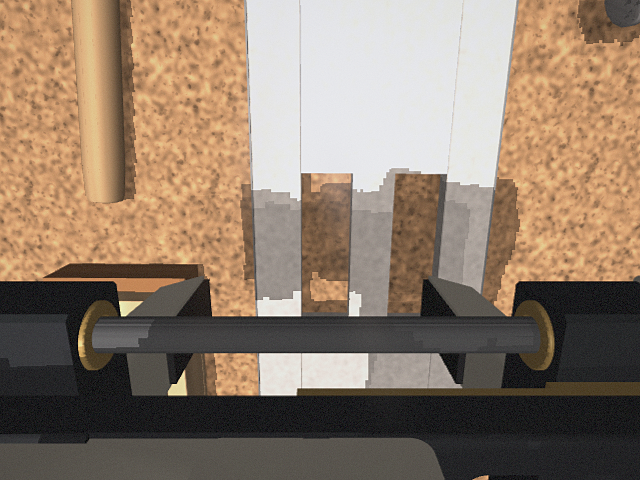

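View pics/s3.png

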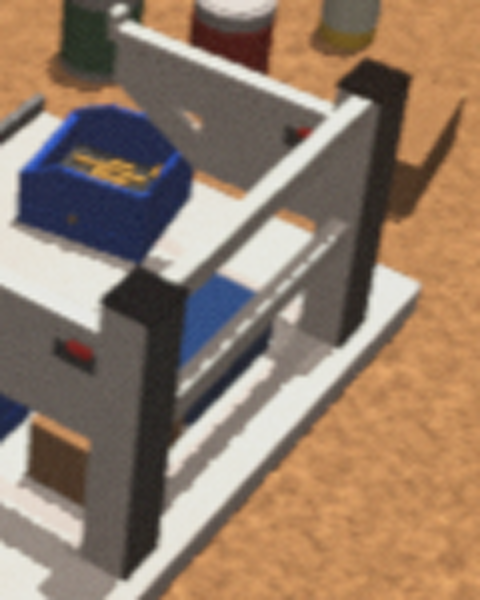

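```bash
python3 - <<'E'
from h import *
im,c=load('w10')
T=R.from_quat(manip.current_tcp_rot()); p=manip.current_tool_pos()
S=im.astype(int); sat=(S.max(2)-S.min(2)); 
for r in (60,100,140,220,260): print(r,'L',sat[r,242:262].tolist())
for r in (190,205,220,240,260,280,300): print(r,'rib',sat[r,342:358].tolist(),'|',sat[r,382:400].tolist())
E
```

```text
60 L [99, 98, 101, 112, 14, 4, 17, 9, 5, 4, 4, 3, 3, 2, 1, 0, 3, 1, 2, 3]
100 L [93, 94, 90, 85, 81, 50, 9, 4, 12, 2, 5, 3, 3, 3, 0, 1, 3, 2, 2, 0]
140 L [92, 90, 91, 85, 84, 89, 101, 12, 4, 20, 5, 3, 3, 2, 0, 2, 2, 3, 2, 3]
220 L [68, 54, 54, 55, 52, 54, 52, 51, 53, 59, 10, 2, 15, 15, 18, 15, 17, 17, 16, 16]
260 L [92, 91, 98, 66, 53, 54, 53, 51, 54, 58, 64, 40, 4, 5, 14, 14, 14, 15, 17, 14]
190 rib [40, 33, 28, 24, 25, 28, 30, 36, 18, 4, 11, 12, 17, 18, 20, 3] | [17, 15, 17, 17, 17, 20, 16, 14, 18, 12, 15, 12, 33, 53, 57, 55, 49, 58]
205 rib [37, 40, 37, 39, 29, 33, 37, 43, 10, 4, 15, 17, 15, 18, 16, 15] | [16, 16, 16, 18, 15, 15, 19, 17, 17, 16, 17, 37, 48, 42, 45, 50, 52, 52]
220 rib [47, 50, 50, 50, 50, 50, 51, 32, 11, 8, 15, 16, 13, 15, 15, 16] | [14, 14, 15, 15, 13, 15, 15, 14, 14, 9, 27, 47, 55, 55, 55, 54, 58, 50]
240 rib [57, 57, 58, 57, 52, 53, 56, 18, 11, 15, 13, 18, 16, 17, 16, 15] | [14, 11, 12, 14, 15, 14, 15, 14, 12, 29, 47, 46, 51, 54, 54, 54, 54, 56]
260 rib [44, 42, 42, 45, 48, 54, 26, 9, 13, 14, 16, 15, 17, 15, 19, 18] | [15, 15, 16, 14, 14, 19, 16, 8, 48, 73, 67, 64, 61, 61, 57, 51, 45, 44]
280 rib [43, 43, 44, 45, 44, 45, 12, 8, 14, 15, 18, 15, 14, 17, 16, 16] | [16, 18, 14, 15, 14, 16, 12, 32, 49, 48, 48, 49, 52, 54, 61, 66, 62, 57]
300 rib [69, 68, 65, 63, 69, 30, 6, 19, 10, 13, 13, 11, 11, 11, 12, 11] | [13, 12, 15, 12, 13, 19, 57, 64, 58, 51, 50, 49, 49, 50, 55, 54, 54, 55]
```

```bash
python3 - <<'E'
from h import *
im,c=load('w10')
T=R.from_quat(manip.current_tcp_rot()); p=manip.current_tool_pos()
f=lambda u,v,z=.036:T.inv().apply(pt(c,u,v,z)-p)*1000
L=np.array([f(u,v) for u,v in ((246,60),(247.4,100),(249,140),(252,220),(253.6,260))])
Q=np.array([f(u,v) for u,v in ((394,190),(393,205),(392,220),(391,240),(390,260),(389,280),(388,300))])
a=np.polyfit(L[:,1],L[:,0],1);b=np.polyfit(Q[:,1],Q[:,0],1)
print(a,b,'at y=0: L',a[1],'rib',b[1],'width',b[1]-a[1],'mid',(a[1]+b[1])/2,'angdeg',np.degrees(np.arctan(a[0])),np.degrees(np.arctan(b[0])))
# slot end (far) row 174 -> tool y
print('slot end y',f(327,174)[1], f(415,174)[1])
print('jaw centre ray: tool x for col 315.5',f(315.5,200)[0])
print('yaw tool',np.degrees(np.arctan2(*T.as_matrix()[[1,0],0])))
E
```

```text
[-6.47319050e-03 -4.19417162e+01] [-3.23933287e-03  4.67482183e+01] at y=0: L -41.94171615411484 rib 46.748218334758086 width 88.68993448887292 mid 2.4032510903216213 angdeg -0.37088131525933515 -0.18559945265715405
slot end y -46.736192397350266 -46.65544778424456
jaw centre ray: tool x for col 315.5 -1.66576780109772
yaw tool -92.32932539802869
```

```bash
python3 - <<'E'
from h import *
T=R.from_quat(manip.current_tcp_rot()); p=manip.current_tool_pos(); o=down(np.radians(-92.6))
q=p+T.apply([.0039,.0033,0]); q[2]=.052
go(q,o,.1,3); st()
T=R.from_quat(manip.current_tcp_rot()); print('yaw tool',np.degrees(np.arctan2(*T.as_matrix()[[1,0],0])), (q-manip.current_tool_pos())*1e3)
grab('wrist','w11')
E
```

```text
t 31.95 tcp [ 0.5203 -0.4197  0.0524] F [-0.5  0.3 -0.3] gap 0.0916
yaw tool -92.60866278906221 [ 0.20377204  0.29366311 -0.40134045]
```

View pics/w11.png

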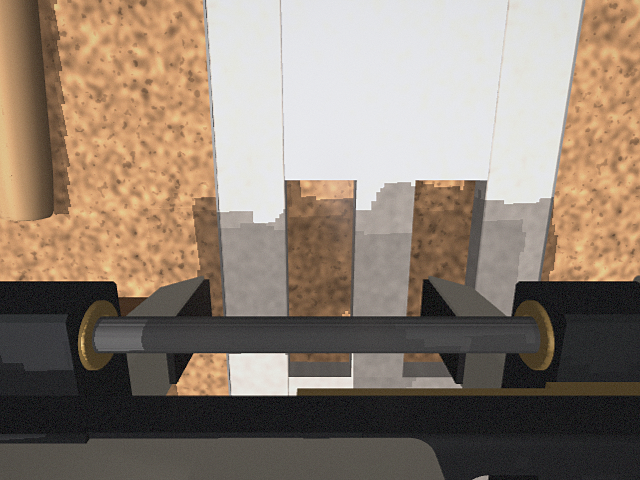

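```bash
python3 - <<'E'
from h import *
o=down(np.radians(-92.6))
p=np.array([.5204,-.4195,.042])
for z in (.040,.034,.029,.024):
    manip.servo_line([p[0],p[1],z],o,vel=.05); print(z,frc(),manip.current_tool_pos().round(4))
    if abs(manip.current_force()[2])>6: break
else:
    go([p[0],p[1],.010],o,.05); st()
    effector.close(10); st(); effector.close(60); st()
grab('wrist','w12')
E
```

```text
0.04 [-0.3 -0.6  0.2] [ 0.52   -0.4192  0.0392]
0.034 [ 0.4 -0.2 -0. ] [ 0.5201 -0.4193  0.0335]
0.029 [-0.7 -0.4 -0.3] [ 0.5201 -0.4193  0.0286]
0.024 [ 0.6 -0.  -0.5] [ 0.5201 -0.4193  0.0235]
t 33.83 tcp [ 0.521  -0.4199  0.0109] F [ 0.1  0.4 -0.4] gap 0.092
t 34.08 tcp [ 0.5209 -0.4198  0.0108] F [ 0.  -0.2  1.3] gap 0.0878
t 34.3 tcp [ 0.5209 -0.4199  0.0108] F [-0.8  0.2  2.6] gap 0.0875
```

View pics/w12.png

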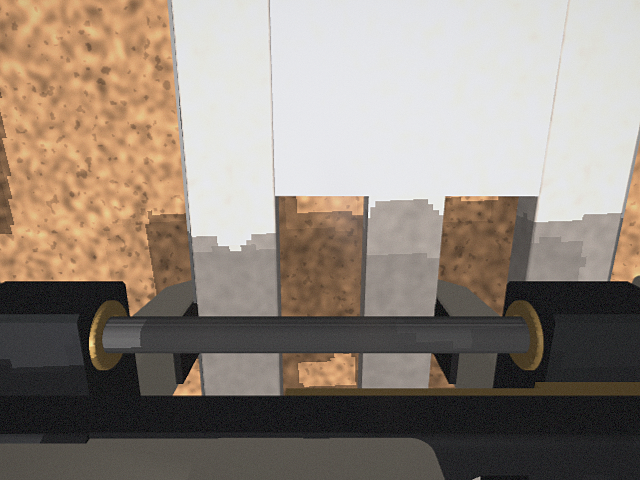

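```bash
cat > stand.py <<'E'
from h import *
YS=np.radians(5.2); O=np.array([.7328,.0699,0]); RS=R.from_euler('z',YS)
def S(x,y,z): return O+RS.apply([x,y,z])
E
python3 - <<'E'
from stand import *
im,c=load('w12'); T=R.from_quat(manip.current_tcp_rot()); p=manip.current_tool_pos()
f=lambda u,v,z=.036:T.inv().apply(pt(c,u,v,z)-p)*1000
yc=f(322,195)[1]+50; print('deck centre tool y mm',yc)
manip.servo_line(p+[0,0,.05],vel=.1); st(); grab('wrist','w13')
manip.servo_line(p+[0,0,.28],vel=.2); st()
tgt=S(-.085-.031, 0, .26)
print(tgt)
try: manip.servo_line(tgt,down(YS),vel=.15)
except manip.PlanningError as e:
    print('PE',e); 
st(); print(manip.current_wrist_torque().round(2))
E
```

```text
deck centre tool y mm -0.7495250575836749
t 35.0 tcp [ 0.5207 -0.4201  0.0611] F [-0.   0.1 -3.2] gap 0.0871
t 36.35 tcp [ 0.52   -0.4196  0.2893] F [ 0.5  0.9 -5.1] gap 0.0873
[0.61727741 0.05938662 0.26      ]
t 39.77 tcp [0.6173 0.0589 0.26  ] F [-0.3 -0.7 -4.6] gap 0.0874
[-0.09  0.03 -0.02]
```

View pics/w13.png

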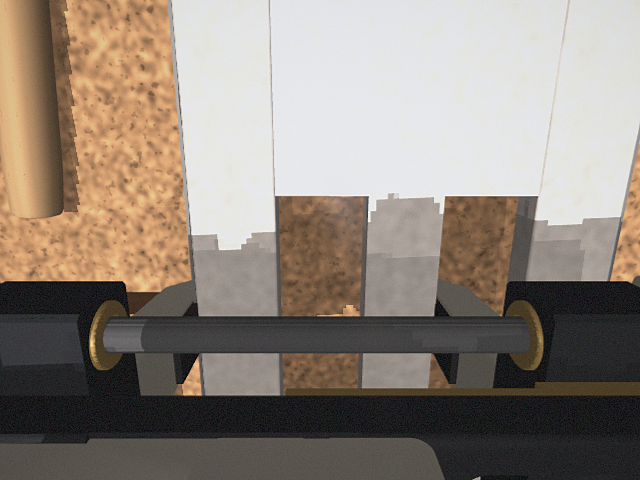

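```bash
python3 - <<'E'
from stand import *
grab('scene','s4',(230,150,470,370),3.3); grab('wrist','w14')
E
```

```text
(no output)
```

View pics/s4.png

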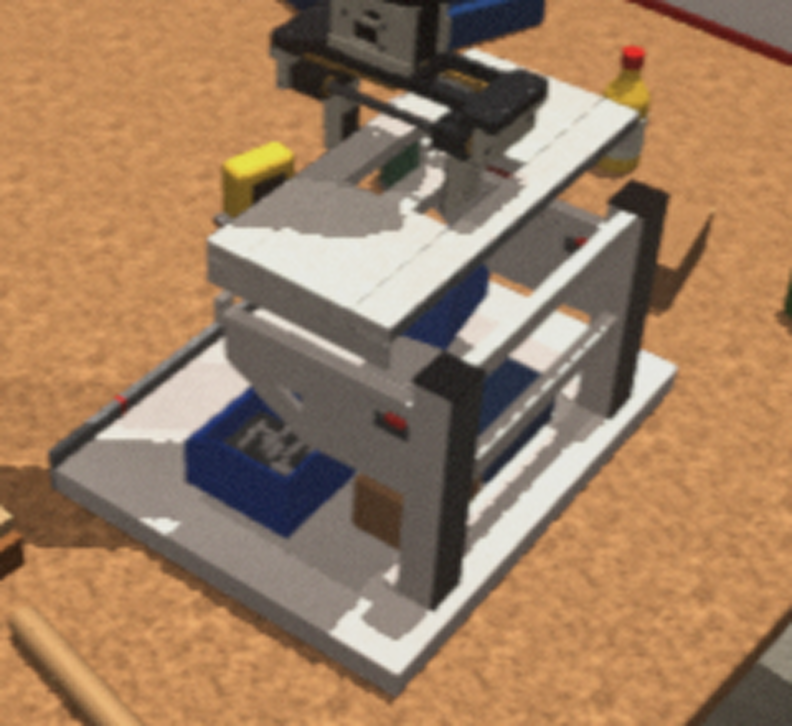

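View pics/w14.png

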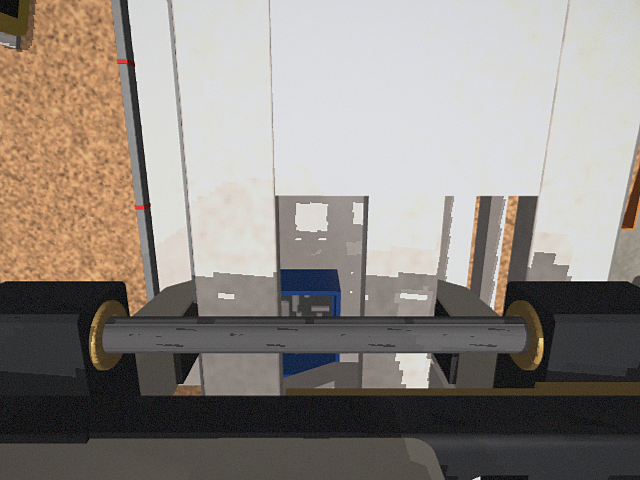

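```bash
python3 - <<'E'
from stand import *
im,c=load('s4')
toS=lambda P:(RS.inv().apply(P-O)*1000).round(1)
print('deck rear right top',toS(pt(c,388/3.3+230,330/3.3+150,.285)), 'expect -10,-165')
print('front right top',toS(pt(c,208/3.3+230,240/3.3+150,.285)))
print('upright R top front-left',toS(pt(c,413/3.3+230,384/3.3+150,.235)), 'rear right', toS(pt(c,460/3.3+230,400/3.3+150,.235)))
print('bracket nose top?')
for v in ([0,-130,235],[0,-112,235],[0,-148,235]):
    print(v,((proj(c,S(*np.array(v)/1000))-[230,150])*3.3).round())
E
```

```text
deck rear right top [  -9.2 -168.3  285. ] expect -10,-165
front right top [-158.2 -166.   285. ]
upright R top front-left [   2.5 -152.1  235. ] rear right [  35.  -146.1  235. ]
bracket nose top?
[0, -130, 235] [429. 365.]
[0, -112, 235] [444. 351.]
[0, -148, 235] [413. 379.]
```

```bash
python3 - <<'E'
from stand import *
t=S(-.116,0,.2); o=down(YS)
go([t[0],t[1],.200],o,.1); st()
push([0,0,-1],.002,.016,4,vel=.03,ori=o); st()
grab('scene','s5',(230,150,470,370),3.3)
E
```

```text
t 40.62 tcp [0.6175 0.0598 0.2002] F [ 0.3 -0.1 -3.9] gap 0.0872
  s 2.0 adv 1.5 f -4.6
  s 4.0 adv 4.1 f -4.6
  s 6.0 adv 6.2 f -4.8
  s 8.0 adv 8.2 f -4.2
  s 10.0 adv 10.2 f -3.7
  s 12.0 adv 11.7 f -2.3
  s 14.0 adv 12.2 f 7.2
t 42.37 tcp [0.6179 0.0601 0.188 ] F [-6.  -2.8  7.2] gap 0.0875
```

View pics/s5.png

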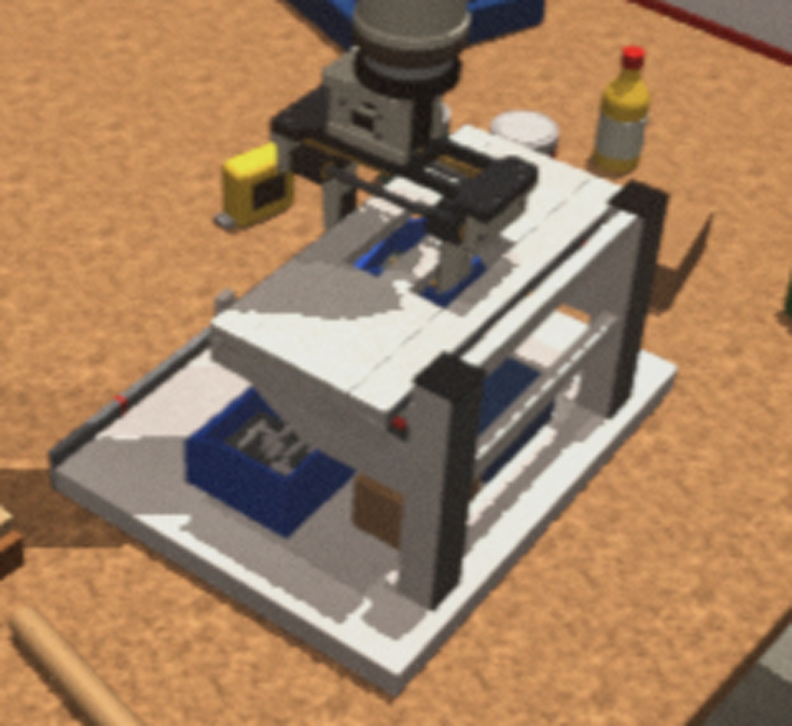

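```bash
python3 - <<'E'
from stand import *
p=manip.current_tool_pos(); o=down(YS)
manip.servo_line(p+[0,0,.0008],o,vel=.02); st()
effector.open_jaws(); st()
manip.servo_line(p+[0,0,.06],o,vel=.08); st()
manip.servo_line(S(-.25,.15,.36),o,vel=.3)
grab('wrist','w15')
manip.move_pose([.40,.33,.25],down(np.radians(95))); st()
grab('top','t3',(130,125,400,335),2.9); grab('scene','s6',(230,150,470,370),3.3);grab('wrist','w16')
E
```

```text
t 42.7 tcp [0.6179 0.0599 0.1886] F [-0.5  0.1 -2.3] gap 0.0872
t 43.04 tcp [0.6182 0.0602 0.1891] F [-0.3 -0.4  0.8] gap 0.0917
t 43.93 tcp [0.6177 0.0598 0.2476] F [ 0.6  0.6 -0.2] gap 0.0916
t 45.89 tcp [0.4009 0.3294 0.2496] F [ 0.8  0.8 -0.1] gap 0.0921
```

View pics/t3.png

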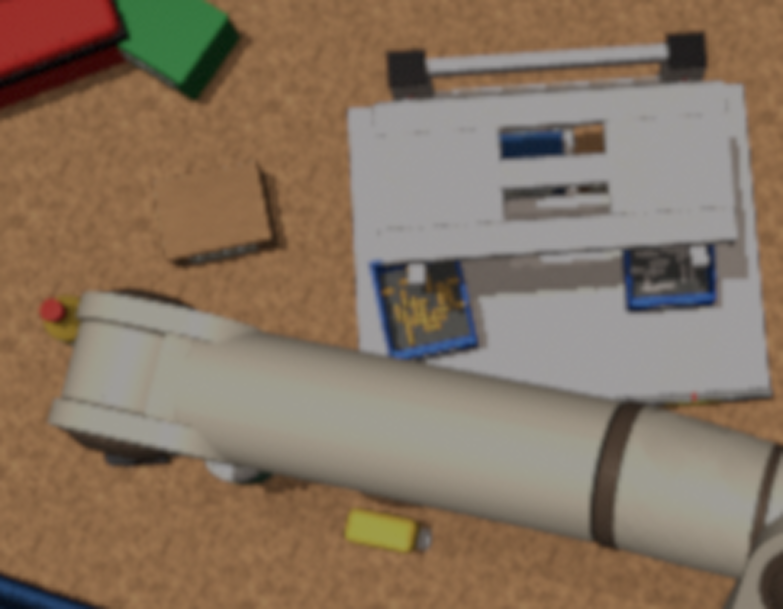

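View pics/s6.png

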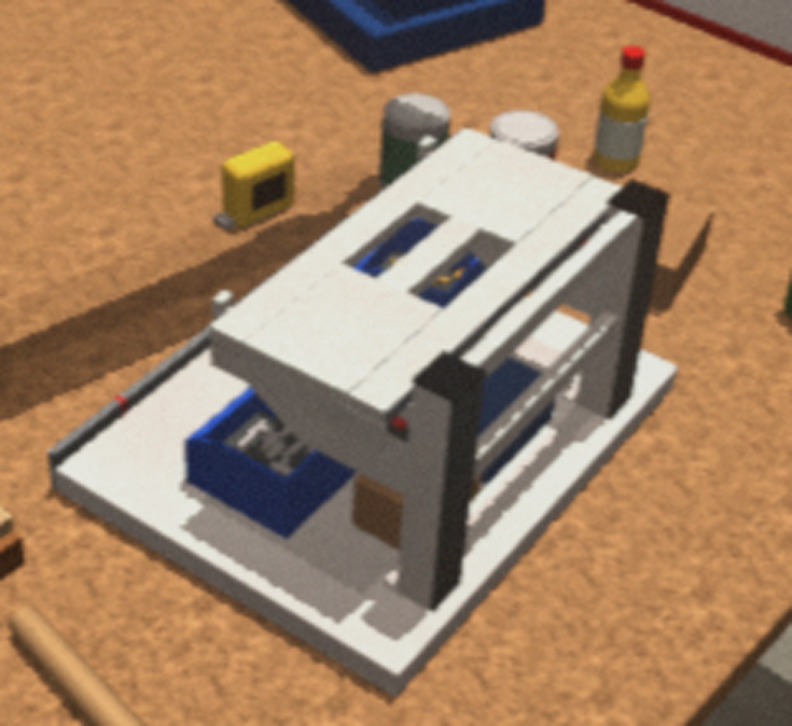

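View pics/w16.png

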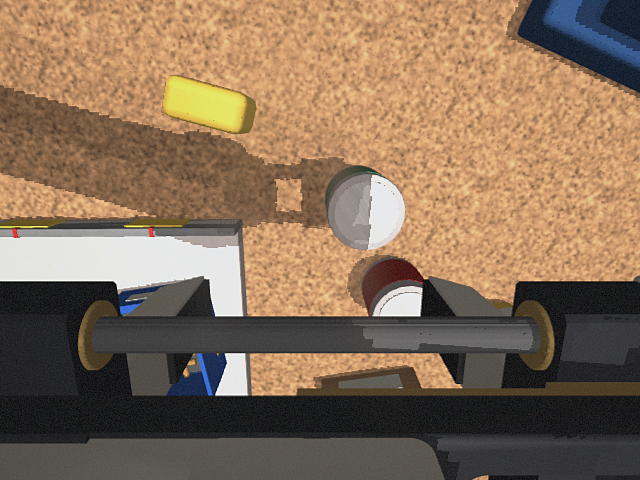

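View pics/w15.png

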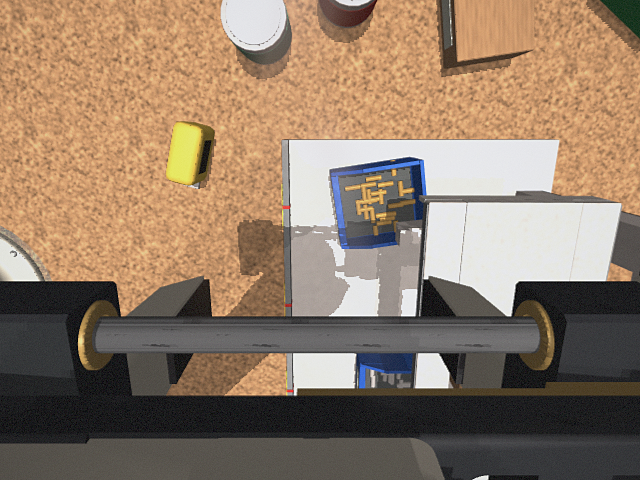

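```bash
python3 - <<'E'
from stand import *
im,c=load('w16')
P=pt(c,366,210,.085); print('green wrist',P)
im,c=load('w15'); print('green w15',pt(c,254,20,.085))
for yaw in (117.5,95,140,-62):
    for p in ([.3907,.3685,.03],[.4849,.4176,.03],[.3907,.3685,.3]):
        q=manip.solve_ik(p,down(np.radians(yaw))); print(yaw,p,None if q is None else q.round(2))
for y in (95.2,-84.8,50,117):
    for yy in (.1,-.1):
        q=manip.solve_ik(S(-.085,yy,.245),down(np.radians(y))); print(y,yy,None if q is None else q.round(2))
E
```

```text
green wrist [0.39125543 0.37165023 0.085     ]
green w15 [0.39554322 0.3674358  0.085     ]
117.5 [0.3907, 0.3685, 0.03] [ 0.05  0.97 -1.2   1.95  1.08  1.06  0.4 ]
117.5 [0.4849, 0.4176, 0.03] [-0.02  1.05 -1.14  1.68  1.05  1.14  0.57]
117.5 [0.3907, 0.3685, 0.3] [ 0.23  0.66 -1.51  1.73  0.67  1.41  0.66]
95 [0.3907, 0.3685, 0.03] [ 0.02  0.91 -1.12  1.95  1.01  0.99  0.05]
95 [0.4849, 0.4176, 0.03] [-0.06  0.99 -1.06  1.69  0.97  1.08  0.22]
95 [0.3907, 0.3685, 0.3] [ 0.23  0.64 -1.5   1.73  0.65  1.4   0.28]
140 [0.3907, 0.3685, 0.03] [ 0.09  1.04 -1.27  1.95  1.15  1.14  0.76]
140 [0.4849, 0.4176, 0.03] [ 0.01  1.11 -1.22  1.68  1.12  1.21  0.93]
140 [0.3907, 0.3685, 0.3] [ 0.23  0.67 -1.52  1.73  0.68  1.42  1.04]
-62 [0.3907, 0.3685, 0.03] [-0.34  0.63 -0.59  1.96  0.53  0.71 -2.34]
-62 [0.4849, 0.4176, 0.03] [-0.35  0.76 -0.57  1.69  0.52  0.84 -2.23]
-62 [0.3907, 0.3685, 0.3] [-0.07  0.31 -0.89  1.74  0.25  1.22 -2.11]
95.2 0.1 [ 0.49  0.9  -1.39  1.49  0.89  1.48  0.76]
95.2 -0.1 [ 0.76  0.8  -1.25  1.49  0.77  1.4   1.13]
-84.8 0.1 [ 0.17  0.55 -0.68  1.5   0.36  1.21 -2.04]
-84.8 -0.1 [ 0.51  0.57 -0.73  1.5   0.39  1.22 -1.75]
50 0.1 [ 0.45  0.79 -1.22  1.49  0.74  1.39  0.06]
50 -0.1 [ 0.75  0.77 -1.2   1.49  0.73  1.37  0.37]
117 0.1 [ 0.5   0.95 -1.46  1.49  0.94  1.53  1.11]
117 -0.1 [ 0.79  0.88 -1.36  1.49  0.86  1.46  1.46]
```

```bash
python3 - <<'E'
from stand import *
o=down(np.radians(117.5)); g=np.array([.391,.370,0])
manip.move_pose(g+[0,0,.15],o); go(g+[0,0,.031],o,.15); st()
effector.close(30); st()
p=manip.current_tool_pos(); manip.servo_line(p+[0,0,.28],vel=.25); st()
op=down(np.radians(95.2)); t=S(-.085,-.100,0)
manip.move_pose(t+[0,0,.31],op); st()
go(t+[0,0,.258],op,.1)
push([0,0,-1],.002,.020,2,vel=.03,ori=op); st()
grab('scene','s7',(230,150,470,370),3.3)
E
```

```text
t 47.74 tcp [0.3909 0.3696 0.0306] F [-0.7  0.4 -0.4] gap 0.0923
t 48.28 tcp [0.3905 0.3696 0.0301] F [-0.7  0.9  1. ] gap 0.0658
t 49.55 tcp [0.3902 0.3686 0.3085] F [-0.4 -0.4 -4.6] gap 0.0657
t 51.33 tcp [ 0.6568 -0.0346  0.3104] F [-0.   0.8 -3.6] gap 0.0656
  s 2.0 adv 1.5 f -4.1
  s 4.0 adv 4.0 f -4.2
  s 6.0 adv 6.2 f -4.2
  s 8.0 adv 8.2 f -3.4
  s 10.0 adv 10.2 f -3.1
  s 12.0 adv 12.2 f -4.0
  s 14.0 adv 14.2 f -3.9
  s 16.0 adv 15.4 f 1.4
  s 18.0 adv 15.6 f 10.7
t 54.24 tcp [ 0.6575 -0.0371  0.2424] F [-5.8 -1.5 10.7] gap 0.0655
```

View pics/s7.png

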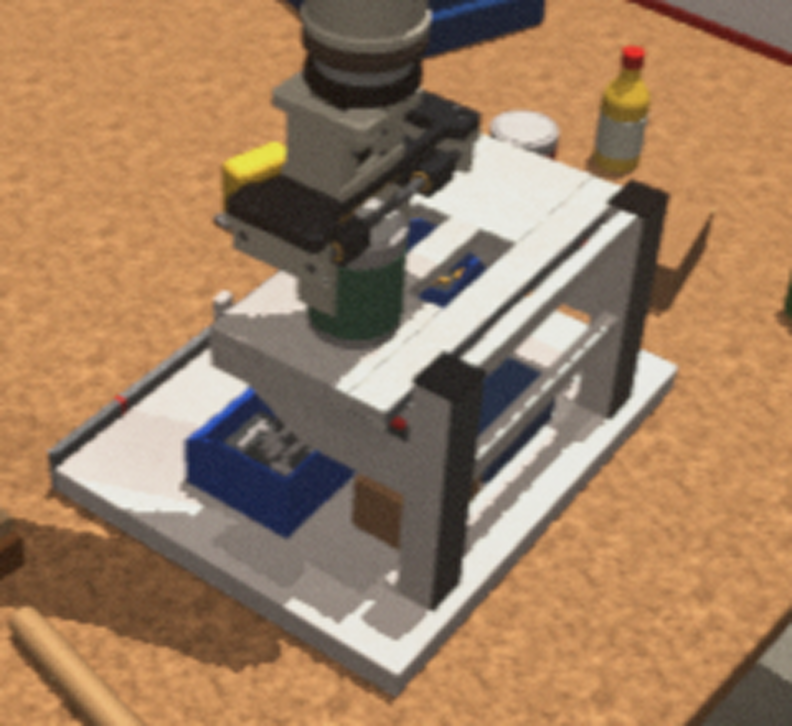

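Green tin stands on the deck's right part. Release it and fetch the red one.

```bash
python3 - <<'E'
from stand import *
op=down(np.radians(95.2)); p=manip.current_tool_pos()
manip.servo_line(p+[0,0,.001],op,vel=.02); st()
effector.open_jaws()
manip.servo_line(p+[0,0,.11],op,vel=.2); st()
o=down(np.radians(117.5)); g=np.array([.485,.4176,0])
manip.move_pose(g+[-.05,-.03,.22],o); st()
grab('wrist','w17'); grab('top','t4',(130,125,400,335),2.9)
E
```

```text
t 54.61 tcp [ 0.6574 -0.0372  0.2427] F [-0.5  0.2 -1.7] gap 0.0657
t 55.95 tcp [ 0.6571 -0.0374  0.3513] F [ 0.2 -0.  -0.9] gap 0.0917
t 57.76 tcp [0.4366 0.3866 0.2201] F [0.8 0.1 0.4] gap 0.0915
```

View pics/w17.png

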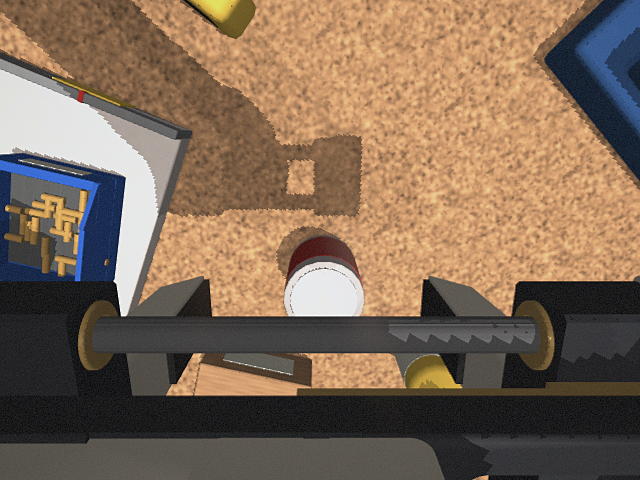

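View pics/t4.png

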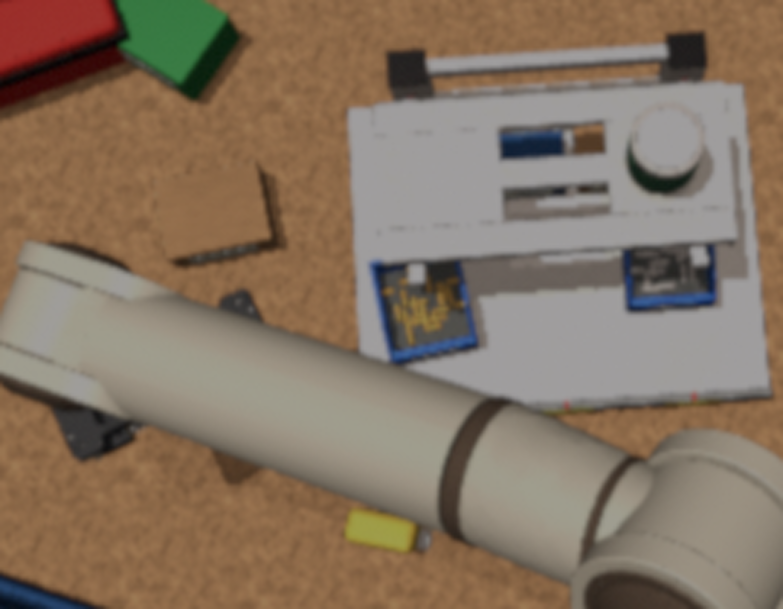

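```bash
python3 - <<'E'
from stand import *
im,c=load('w17'); P=pt(c,323.5,299,.085); print(P)
g=np.array([(P[0]+.4849)/2,(P[1]+.4176)/2,0]) if np.hypot(P[0]-.4849,P[1]-.4176)<.008 else np.array([P[0],P[1],0])
print(g)
o=down(np.radians(117.5))
manip.move_pose(g+[0,0,.16],o); go(g+[0,0,.031],o,.15); st()
effector.close(30); st()
p=manip.current_tool_pos(); manip.servo_line(p+[0,0,.28],vel=.25); st()
op=down(np.radians(95.2)); t=S(-.085,.100,0)
manip.move_pose(t+[0,0,.31],op); st()
go(t+[0,0,.258],op,.1)
push([0,0,-1],.002,.020,1,vel=.03,ori=op); st()
grab('scene','s8',(230,150,470,370),3.3)
p=manip.current_tool_pos()
manip.servo_line(p+[0,0,.001],op,vel=.02); st()
effector.open_jaws()
manip.servo_line(p+[0,0,.11],op,vel=.2); st()
manip.move_pose([.40,.03,.36],op); st()
grab('top','t5',(240,125,400,275),4);grab('wrist','w18'); grab('scene','s9',(230,150,470,370),3.3)
E
```

```text
[0.48764956 0.42054538 0.085     ]
[0.48627478 0.41907269 0.        ]
t 59.55 tcp [0.4862 0.4184 0.0306] F [ 0.9 -0.7 -0.2] gap 0.0919
t 60.09 tcp [0.4857 0.4185 0.0299] F [-0.   0.4 -0.1] gap 0.0655
t 61.36 tcp [0.4853 0.4176 0.3082] F [-1.   0.1 -3.9] gap 0.0657
t 62.51 tcp [0.6378 0.1646 0.3102] F [-0.3  0.7 -2.5] gap 0.0656
  s 2.0 adv 1.4 f -2.9
  s 4.0 adv 4.0 f -2.3
  s 6.0 adv 6.2 f -3.1
  s 8.0 adv 8.2 f -2.5
  s 10.0 adv 10.2 f -3.1
  s 12.0 adv 12.2 f -2.5
  s 14.0 adv 14.2 f -2.7
  s 16.0 adv 15.7 f -1.2
  s 18.0 adv 16.0 f 7.5
t 65.42 tcp [0.6393 0.1624 0.2421] F [-3.6 -2.1  7.5] gap 0.0651
t 65.78 tcp [0.6392 0.1623 0.2428] F [-0.1  0.5 -3.6] gap 0.0653
t 67.12 tcp [0.6389 0.162  0.3511] F [ 0.1  0.5 -0.3] gap 0.092
t 68.17 tcp [0.4006 0.0298 0.3604] F [ 0.9  0.  -0.2] gap 0.0917
```

View pics/t5.png

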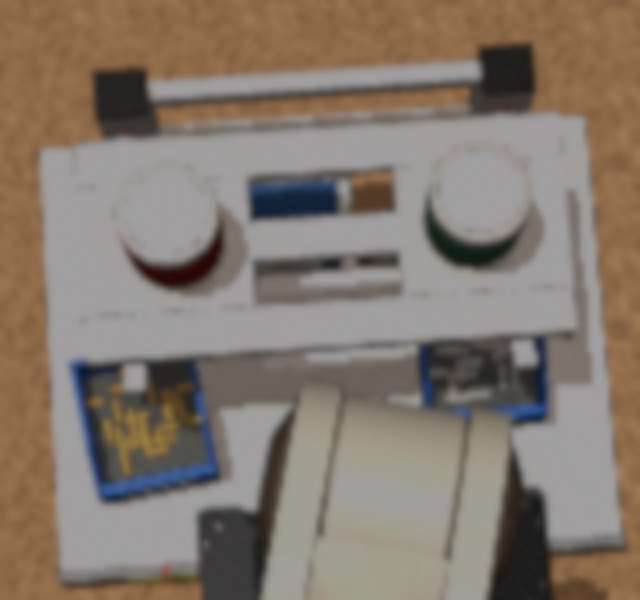

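View pics/w18.png

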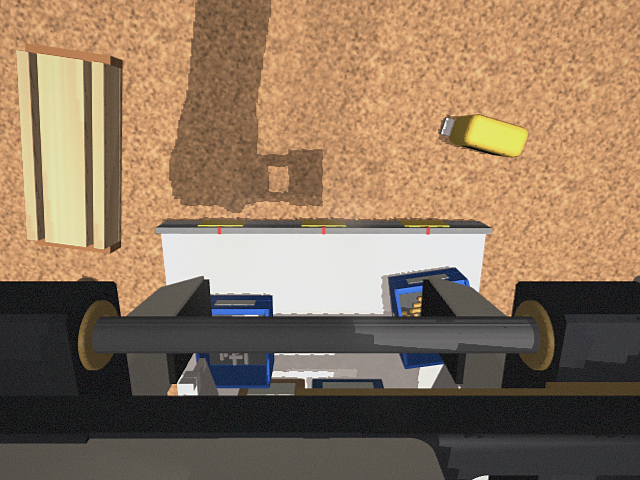

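View pics/s9.png

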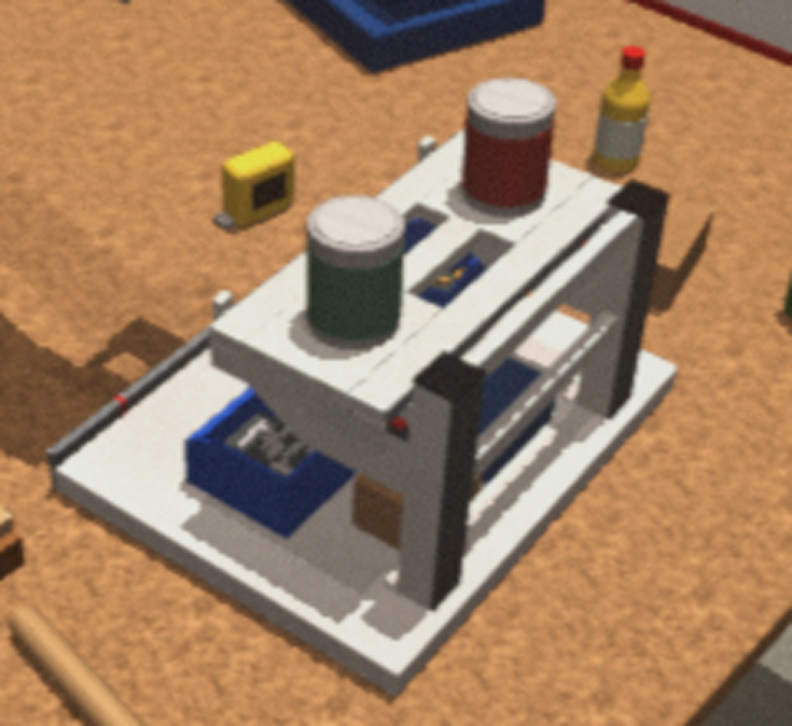

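```bash
python3 - <<'E'
from stand import *
im,c=load('t5')
toS=lambda P:(RS.inv().apply(P-O)*1000).round(1)
A=lambda u,v,z: toS(pt(c,u/4+240,v/4+125,z))
print('tickets',A(165,570,.045))
im0,c=load('t2')
print('t0 tickets',A(165,570,.045),A(342,557,.045),A(517,546,.045))
print('L front',A(103,497,.074),A(217,475,.074),'back',A(72,361,.092),A(188,340,.092))
print('R(t2) front',A(426,426,.074),A(548,417,.074),'back',A(418,286,.092),A(539,278,.092))
im,c=load('w15')
f=lambda u,v,z:toS(pt(c,u,v,z))
print('w15 tickets',f(286,207,.045),f(289,305,.045), 'L front',f(330,167,.074),f(343,248,.074))
im,c=load('w18'); print('w18 tickets',f(220,231,.045),f(324,231,.045),f(428,231,.045))
E
```

```text
tickets [-287.1  130.2   45. ]
t0 tickets [-287.1  130.2   45. ] [-286.3   -0.6   45. ] [-286.8 -130.2   45. ]
L front [-233.8  170.3   74. ] [-223.2   86.6   74. ] back [-135.3  185.9   92. ] [-125.5  101.    92. ]
R(t2) front [-197.4  -68.    74. ] [-196.7 -157.6   74. ] back [-96.7 -68.8  92. ] [ -96.6 -157.4   92. ]
w15 tickets [-284.8  131.5   45. ] [-283.9    1.7   45. ] L front [-232.4  182.    74. ] [-216.6   87.8   74. ]
w18 tickets [-284.7 -127.    45. ] [-284.6    2.3   45. ] [-284.4  131.7   45. ]
```

```bash
cat >> stand.py <<'E'
def tilt(yaw,th):
    """x_tool = +y of frame at yaw; tool z = forward*sin+down*cos"""
    Rz=R.from_euler('z',yaw); x=Rz.apply([0,1,0]); z=Rz.apply([np.sin(th),0,-np.cos(th)]); y=np.cross(z,x)
    return R.from_matrix(np.column_stack([x,y,z])).as_quat(), z
E
python3 - <<'E'
from stand import *
for th in (35,40,45):
    for nm,x,y,yw in (('R',-.150,-.070,0.2),('Rend',-.24,-.087,0),('L',-.178,.093,6.9),('Lend',-.24,.087,0)):
        o,z=tilt(YS+np.radians(yw),np.radians(th))
        a=manip.solve_ik(S(x,y,.064),o); b=manip.solve_ik(S(x,y,.064)-.1*z,o)
        print(th,nm,None if a is None else a.round(2),None if b is None else b.round(2))
E
```

```text
35 R [ 0.83  0.67 -0.95  2.31  2.16  0.46 -0.24] None
35 Rend None None
35 L [ 0.7   0.97 -1.3   2.37  2.03  0.94 -0.15] None
35 Lend None None
40 R [ 1.09  1.07 -1.31  2.37  2.21  0.85  0.  ] None
40 Rend None None
40 L None None
40 Lend None None
45 R None None
45 Rend None None
45 L None None
45 Lend None None
```

```bash
python3 - <<'E'
from stand import *
def ok(x,y,yw,th,back):
    o,z=tilt(YS+np.radians(yw),np.radians(th)); return manip.solve_ik(S(x,y,.064)-back*z,o) is not None
for y in (-.07,.09,-.155,.175):
    print('y',y)
    for th in (0,10,15,20,25,30,35):
        print(th,' '.join(''.join('Y' if ok(x,y,0,th,b) else '.' for b in (0,.05,.1)) for x in np.arange(-.15,-.26,-.02)))
E
```

```text
y -0.07
0 YYY YYY YYY YYY YYY YYY
10 YYY YYY YYY YYY YYY YYY
15 YYY YYY YYY YYY YYY YYY
20 YYY YYY YYY YYY YYY YYY
25 YYY YYY YYY YYY YYY ...
30 YYY YYY YY. Y.. ... ...
35 YY. Y.. Y.. ... ... ...
y 0.09
0 YYY YYY YYY YYY YYY YYY
10 YYY YYY YYY YYY YYY YYY
15 YYY YYY YYY YYY YYY YYY
20 YYY YYY YYY YYY YYY YYY
25 YYY YYY YYY YYY YYY Y..
30 YYY YYY YYY Y.. ... ...
35 YYY YY. Y.. ... ... ...
y -0.155
0 YYY YYY YYY YYY YYY YYY
10 YYY YYY YYY YYY YYY YYY
15 YYY YYY YYY YYY YYY YYY
20 YYY YYY YYY YYY YYY YYY
25 YYY YYY YYY YYY YYY YYY
30 YYY YYY YYY YYY Y.. ...
35 YYY YYY YY. Y.. ... ...
y 0.175
0 YYY YYY YYY YYY YYY YYY
10 YYY YYY YYY YYY YYY YYY
15 YYY YYY YYY YYY YYY YYY
20 YYY YYY YYY YYY YYY YYY
25 YYY YYY YYY YYY YYY YYY
30 YYY YYY YYY YYY YYY Y..
35 YYY YYY YYY Y.. Y.. ...
```

```bash
python3 - <<'E'
from stand import *
by=np.radians(6.9); o,z=tilt(YS+by,np.radians(18))
b=np.array([-.175,.136]); 
w=b+np.array([-.020*np.cos(by)+.043*np.sin(by),-.020*np.sin(by)-.043*np.cos(by)])
t=S(w[0],w[1],.064); print(w,t)
manip.move_pose(t-.11*z,o); st()
grab('wrist','w19')
manip.servo_line(t-.045*z,o,vel=.15); st()
grab('wrist','w20')
E
```

```text
[-0.18968926  0.0909087 ] [0.53565213 0.14324253 0.064     ]
t 69.28 tcp [0.5031 0.1361 0.1691] F [ 0.2 -0.1  0.3] gap 0.0921
t 69.92 tcp [0.5229 0.1398 0.1079] F [0.2 0.1 0.3] gap 0.0921
```

View pics/w19.png

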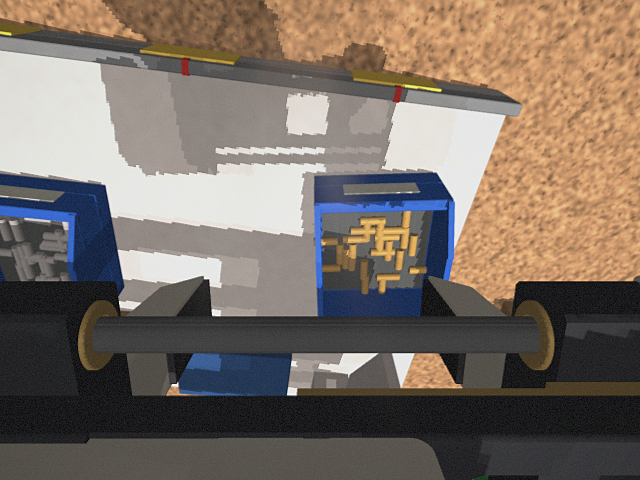

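View pics/w20.png

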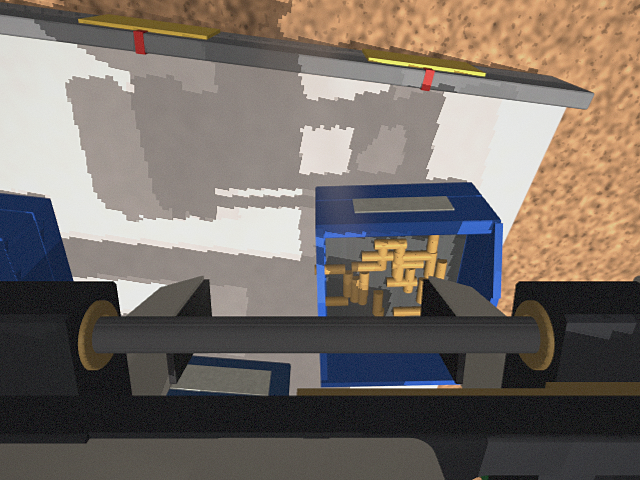

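```bash
python3 - <<'E'
from stand import *
by=np.radians(6.9); o,z=tilt(YS+by,np.radians(18))
t=S(-.1895,.0920,.064)
go(t-.02*z,o,.1); st()
go(t,o,.05); st()
effector.close(6); st()
effector.close(40); st()
grab('wrist','w21')
E
```

```text
t 70.62 tcp [0.5298 0.143  0.083 ] F [-0.2  0.3 -0.7] gap 0.0916
t 71.16 tcp [0.5355 0.1446 0.0636] F [ 0.6  0.5 -0.5] gap 0.0915
t 72.47 tcp [0.5357 0.1445 0.064 ] F [-0.3 -0.4 -0.9] gap 0.0043
t 72.68 tcp [0.5356 0.1447 0.064 ] F [-1.5  0.8  0.4] gap 0.0036
```

View pics/w21.png

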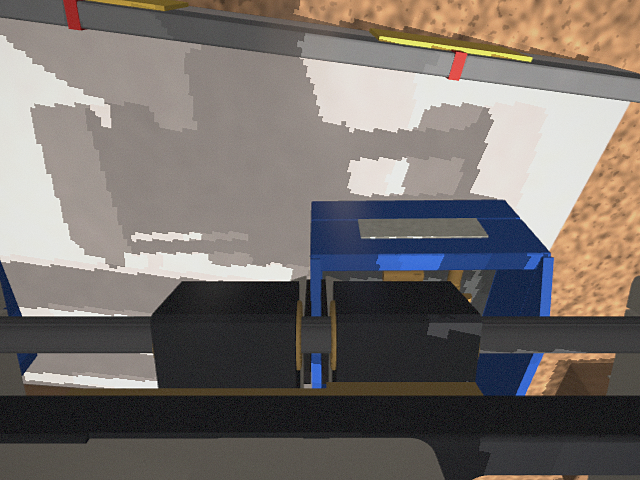

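```bash
python3 - <<'E'
from stand import *
im,c=load('w21'); by=np.radians(6.9)
q=R.from_euler('z',YS+by)
p=manip.current_tool_pos()
for (u,v,zz) in ((312,202,.03),(503,199,.03),(312,255,.074),(550,254,.074),(458,56,.045)):
    P=pt(c,u,v,zz); print(u,v,(q.inv().apply(P-p)*1000).round(1),'stand',(RS.inv().apply(P-O)*1000).round(1))
print('tcp stand',(RS.inv().apply(p-O)*1000).round(1))
E
```

```text
312 202 [-29.   -0.9 -34. ] stand [-218.3   88.    30. ]
503 199 [-30.5  87.5 -34. ] stand [-230.4  175.5   30. ]
312 255 [-30.2  -0.5  10. ] stand [-219.6   88.2   74. ]
550 254 [-30.6  87.2  10. ] stand [-230.4  175.2   74. ]
458 56 [-93.3  49.7 -19. ] stand [-288.2  130.5   45. ]
tcp stand [-189.6   92.3   64. ]
```

```bash
python3 - <<'E'
from stand import *
o,z=tilt(YS,np.radians(18))
t=S(-.238,.087,.0642)
go(t,o,.06,3); st(); print((RS.inv().apply(manip.current_tool_pos()-O)*1000).round(1))
grab('wrist','w22')
b=np.array(manip.current_force()); print('base fx',RS.inv().apply(b).round(1))
push(RS.apply([-1,0,0]),.002,.026,9,vel=.03,ori=o); st(); print((RS.inv().apply(manip.current_tool_pos()-O)*1000).round(1))
grab('wrist','w23')
E
```

```text
t 73.95 tcp [0.4879 0.135  0.0641] F [-0.3 -2.3 -2.1] gap 0.0035
[-238.    87.    64.1]
base fx [-0.2 -2.1 -2.1]
  s 2.0 adv 1.7 f 1.1
  s 4.0 adv 4.0 f 1.9
  s 6.0 adv 6.2 f 0.9
  s 8.0 adv 8.2 f 0.7
  s 10.0 adv 10.2 f 0.2
  s 12.0 adv 12.2 f 1.2
  s 14.0 adv 13.4 f 3.2
  s 16.0 adv 13.8 f 9.2
t 76.0 tcp [0.4742 0.1342 0.0651] F [ 9.1  1.6 -7.7] gap 0.0036
[-251.7   87.5   65.1]
```

View pics/w23.png

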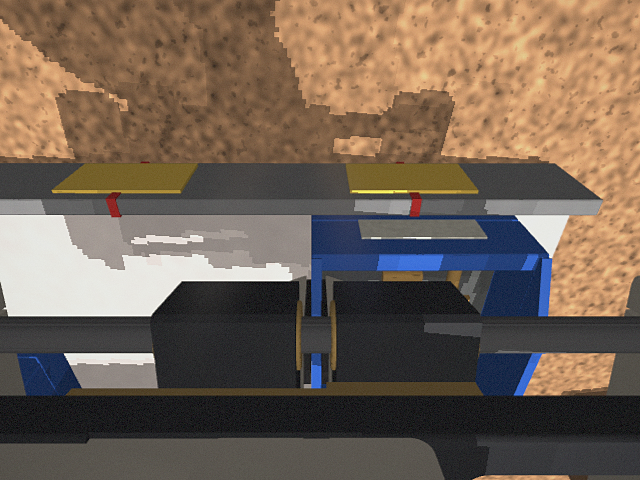

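```bash
python3 - <<'E'
from stand import *
o,z=tilt(YS,np.radians(18))
manip.servo_line(S(-.2517,.0880,.0642),o,vel=.02); st()
effector.open_jaws(); st()
p=manip.current_tool_pos(); manip.servo_line(p-.10*z,o,vel=.2); st()
grab('wrist','w24')
E
```

```text
t 76.32 tcp [0.4745 0.1342 0.0643] F [ 5.6 -2.3 -4. ] gap 0.0037
t 77.74 tcp [0.4742 0.1347 0.0642] F [ 0.3 -0.6  0.3] gap 0.0918
t 78.39 tcp [0.4436 0.1313 0.1593] F [-0.  -0.7 -0.6] gap 0.0918
```

View pics/w24.png

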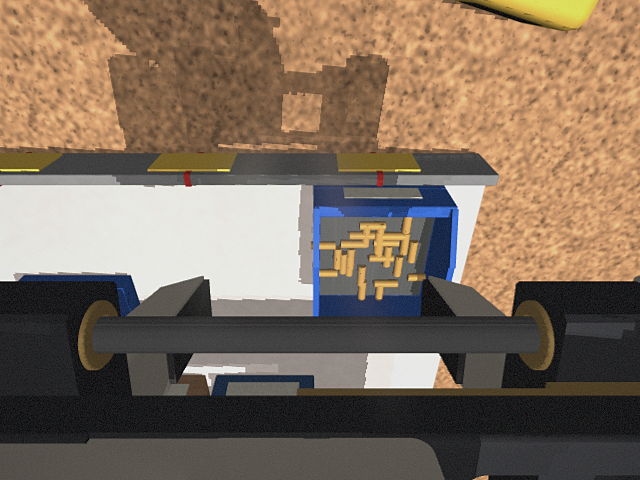

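```bash
python3 - <<'E'
from stand import *
o18,_=tilt(YS,np.radians(18)); 
th=np.radians(31); o,z=tilt(YS+np.radians(.2),th)
t=S(-.1615,-.070,.064)
for b in (0,.03,.06,.08,.1): print(b,manip.solve_ik(t-b*z,o) is not None)
manip.move_pose(S(-.30,-.07,.17),o18); st()
a=t-.075*z
try: manip.servo_line(a,o,vel=.15)
except manip.PlanningError as e: print('PE',e); manip.move_pose(a,o)
st(); grab('wrist','w25'); grab('scene','s10',(200,100,440,320),3.3)
E
```

```text
0 True
0.03 True
0.06 True
0.08 True
0.1 True
t 79.27 tcp [ 0.4401 -0.0264  0.1693] F [0.2 1.1 0.7] gap 0.0917
PE the arm cannot follow that straight line within its joint ranges
t 80.64 tcp [ 0.5398 -0.0176  0.1282] F [ 0.2 -0.4 -1.3] gap 0.0919
```

View pics/w25.png

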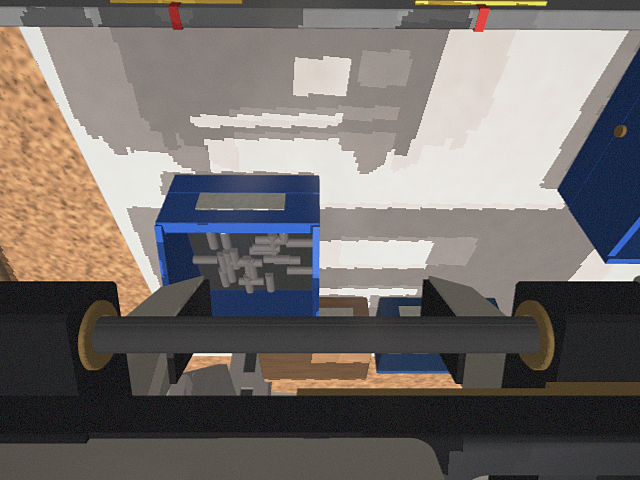

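View pics/s10.png

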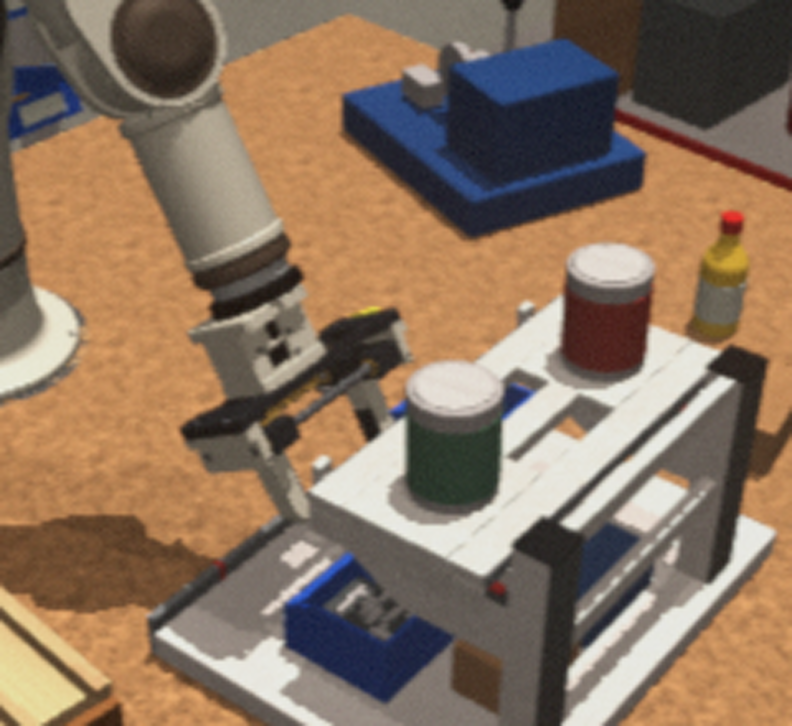

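```bash
python3 - <<'E'
from stand import *
im,c=load('w25')
for (u,v,zz) in ((172,176,.03),(320,176,.03),(157,226,.074),(319,228,.074),(480,29,.045)):
    P=pt(c,u,v,zz); print((RS.inv().apply(P-O)*1000).round(1))
th=np.radians(31); o,z=tilt(YS,th); t=S(-.1615,-.070,.064)
try: manip.servo_line(t-.02*z,o,vel=.1)
except manip.PlanningError as e: print('PE',e)
st(); grab('wrist','w26'); grab('scene','s11',(200,100,440,320),3.3)
E
```

```text
[-191.7 -158.    30. ]
[-191.9  -66.1   30. ]
[-191.3 -155.1   74. ]
[-190.   -66.9   74. ]
[-281.7    1.7   45. ]
t 81.44 tcp [ 0.5679 -0.0152  0.0813] F [ 0.1 -0.3  0.4] gap 0.0917
```

View pics/s11.png

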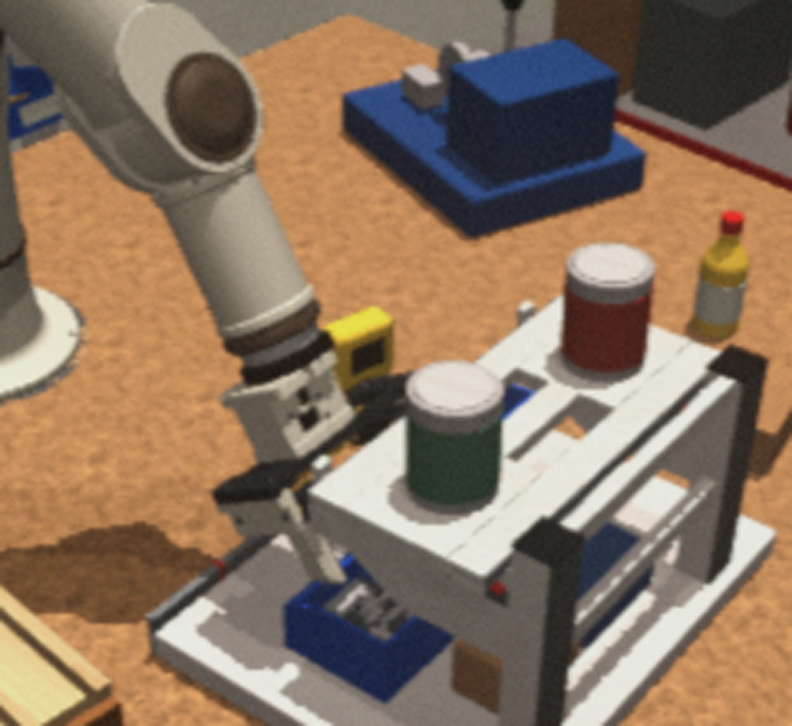

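View pics/w26.png

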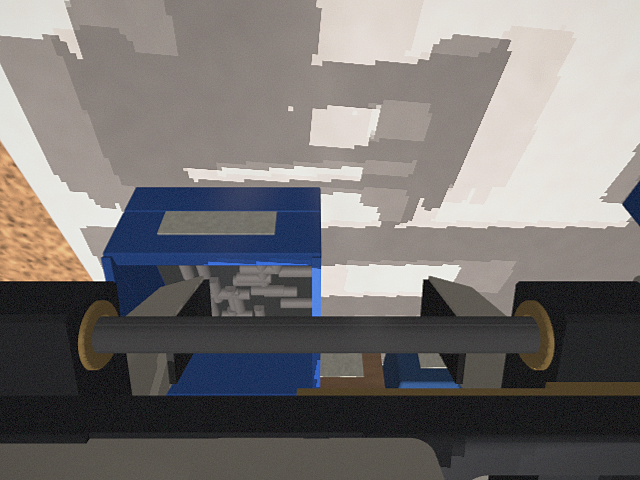

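```bash
python3 - <<'E'
from stand import *
th=np.radians(31); o,z=tilt(YS,th); t=S(-.1615,-.0700,.064)
manip.servo_line(t-.01*z,o,vel=.04); print(frc())
manip.servo_line(t,o,vel=.04); st()
if np.linalg.norm(manip.current_force())<5:
    effector.close(6); st(); effector.close(40); st()
for x in np.arange(-.17,-.24,-.01): print(round(x,3),manip.solve_ik(S(x,-.075,.064),o) is not None,end=' ')
grab('wrist','w27')
E
```

```text
[-5.3 -1.5  2.3]
t 82.34 tcp [ 0.5774 -0.0147  0.0632] F [-3.9 -0.6 -1.6] gap 0.0917
t 83.65 tcp [ 0.5789 -0.0139  0.0645] F [-0.3 -0.3  1.3] gap 0.0038
t 83.87 tcp [ 0.5788 -0.0139  0.0644] F [0.  0.2 1.4] gap 0.0034
-0.17 True -0.18 True -0.19 True -0.2 True -0.21 True -0.22 True -0.23 False
```

View pics/w27.png

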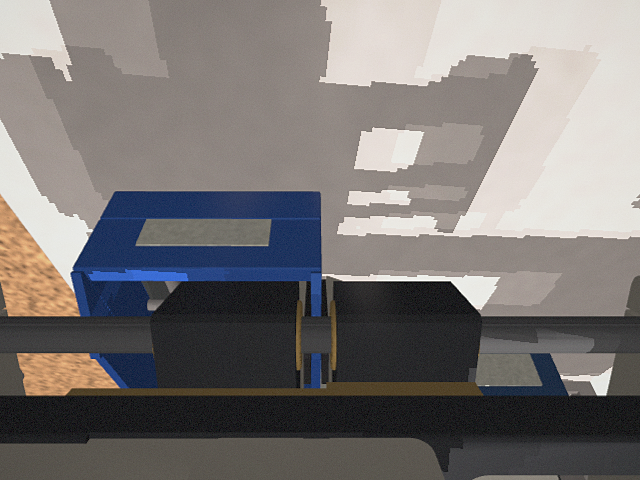

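```bash
python3 - <<'E'
from stand import *
th=np.radians(31); o,z=tilt(YS,th)
p=manip.current_tool_pos(); print((RS.inv().apply(p-O)*1000).round(1))
try:
    manip.servo_line(S(-.214,-.087,.0645),o,vel=.06)
except manip.PlanningError as e:
    print('PE',e)
st(); print((RS.inv().apply(manip.current_tool_pos()-O)*1000).round(1))
grab('scene','s12',(200,100,440,320),3.3)
E
```

```text
[-160.9  -69.6   64.5]
t 84.98 tcp [ 0.5269 -0.0367  0.0644] F [-5.4 -2.6 10.9] gap 0.0036
[-214.7  -87.5   64.4]
```

View pics/s12.png

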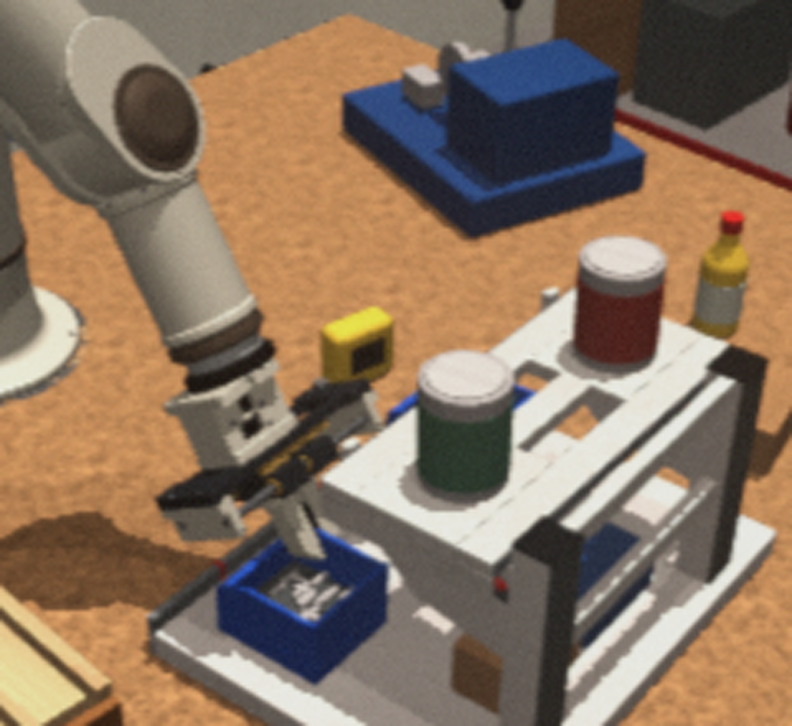

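```bash
python3 - <<'E'
from stand import *
th=np.radians(31); o,z=tilt(YS,th)
effector.open_jaws(); st()
p=manip.current_tool_pos()
for b in (.09,.07,.05,.035):
    try: manip.servo_line(p-b*z,o,vel=.12); print('ret',b); break
    except manip.PlanningError: pass
st()
o15,_=tilt(YS,np.radians(15))
try: manip.servo_line(S(-.30,-.09,.17),o15,vel=.2)
except manip.PlanningError: 
    print('pe2'); manip.move_pose(S(-.30,-.09,.17),o15)
st(); grab('scene','s13',(200,100,440,320),3.3); grab('wrist','w28'); grab('top','t6',(240,125,400,275),4)
E
```

```text
t 86.46 tcp [ 0.5276 -0.0361  0.0645] F [-0.2 -0.1 -1.3] gap 0.0915
t 86.46 tcp [ 0.5276 -0.0361  0.0645] F [-0.2 -0.1 -1.3] gap 0.0915
t 88.97 tcp [ 0.4421 -0.0469  0.1699] F [-0.   0.1  0.5] gap 0.092
```

View pics/s13.png

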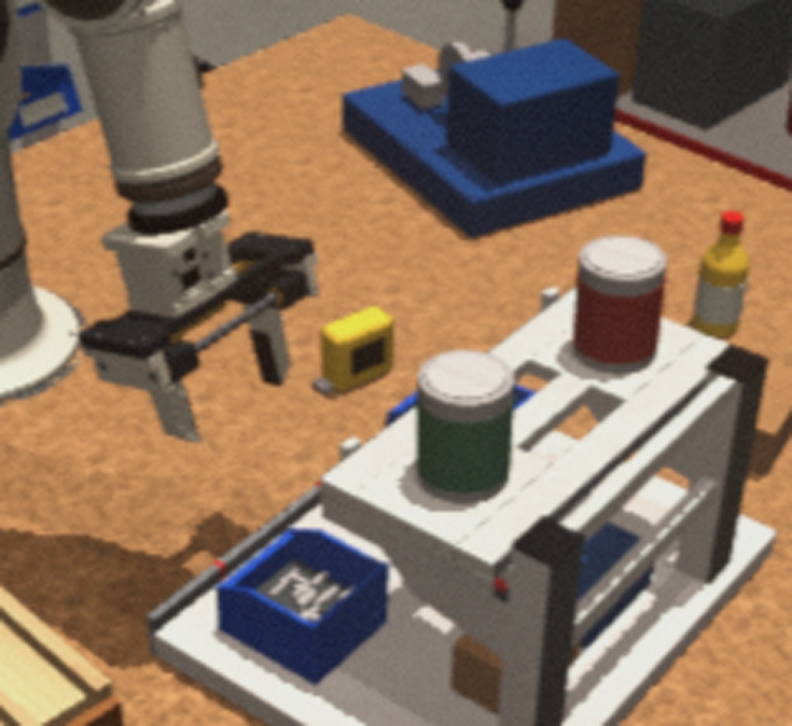

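View pics/w28.png

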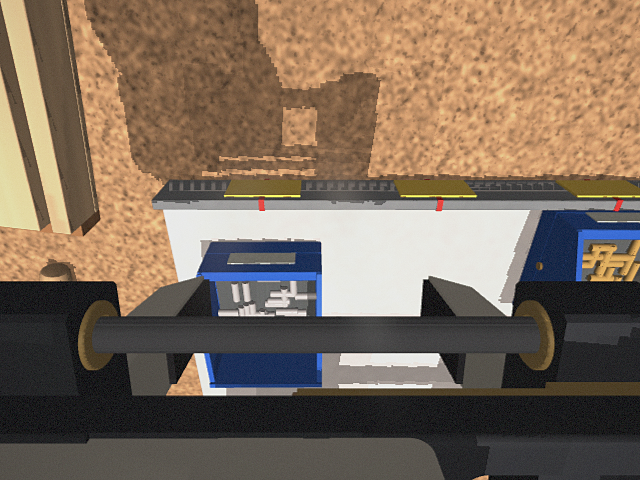

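View pics/t6.png

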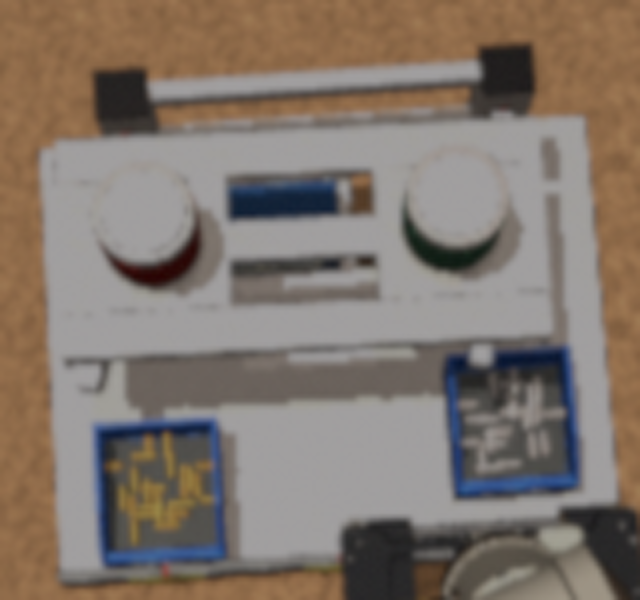

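```bash
python3 - <<'E'
from stand import *
im,c=load('t6')
v=cv2.imread('pics/t6_raw.png'); cv2.imwrite('pics/t6b.png',cv2.resize(v[195:235,240:400],None,fx=5,fy=5,interpolation=cv2.INTER_CUBIC))
A=lambda u,v,z: (RS.inv().apply(pt(c,u/4+240,v/4+125,z)-O)*1000).round(1)
print('before noses L,R',A(133,377,.21),A(525,353,.21))
print('now',A(95,375,.21),A(482,355,.21))
print('deck corners before fl,fr',A(58,362,.214),A(575,330,.214),'now',A(65,358,.214),A(552,334,.214))
print('deck rear now',A(53,142,.214))
E
```

```text
before noses L,R [-173.1  133.5  210. ] [-174.5 -129.6  210. ]
now [-170.1  158.8  210. ] [-173.9 -100.7  210. ]
deck corners before fl,fr [-160.4  182.6  214. ] [-161.9 -163.8  214. ] now [-158.   177.8  214. ] [-163.6 -148.2  214. ]
deck rear now [ -8.3 178.5 214. ]
```

View pics/t6b.png

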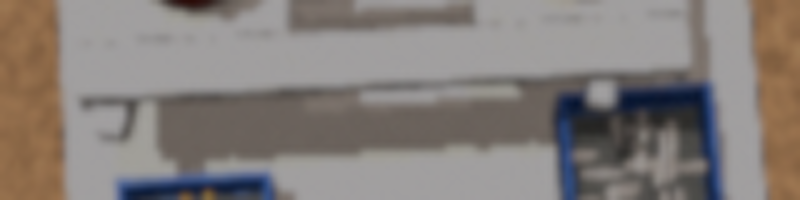

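```bash
python3 - <<'E'
from stand import *
o,_=tilt(YS,0.)
effector.close(10)
manip.move_pose(S(-.215,.215,.26),o); st()
manip.servo_line(S(-.182,.205,.24),o,vel=.15)
go(S(-.182,.205,.187),o,.15); st()
for y in (.190,.180,.172,.166,.161,.157):
    manip.servo_line(S(-.182,y,.187),o,vel=.04); print(y,RS.inv().apply(manip.current_force()).round(1),(RS.inv().apply(manip.current_tool_pos()-O)*1000).round(1))
grab('wrist','w29')
manip.servo_line(S(-.182,.175,.187),o,vel=.1)
manip.servo_line(S(-.25,.20,.26),o,vel=.25); manip.move_pose([.38,.30,.36],o); st()
grab('top','t7',(240,125,400,275),4); grab('scene','s14',(200,100,440,320),3.3)
E
```

```text
t 91.86 tcp [0.4995 0.2631 0.2594] F [ 0.1 -0.6  0.1] gap 0.0002
t 93.03 tcp [0.5338 0.2574 0.1875] F [-0.3 -0.1 -0.3] gap 0.0003
0.19 [-0.8  0.2  0.7] [-181.9  189.5  187. ]
0.18 [ 0.5 -0.6 -0.7] [-181.9  179.5  186.9]
0.172 [-0.1  0.4  0.1] [-181.9  171.4  187. ]
0.166 [-0.7  0.1 -0.6] [-181.9  165.5  187. ]
0.161 [-0.6 -0.5 -0.1] [-181.9  160.5  187. ]
0.157 [-0.5 -0.1 -0.1] [-182.   156.7  187. ]
t 96.67 tcp [0.3812 0.2987 0.3592] F [ 0.   0.7 -0.6] gap 0.0006
```

View pics/t7.png

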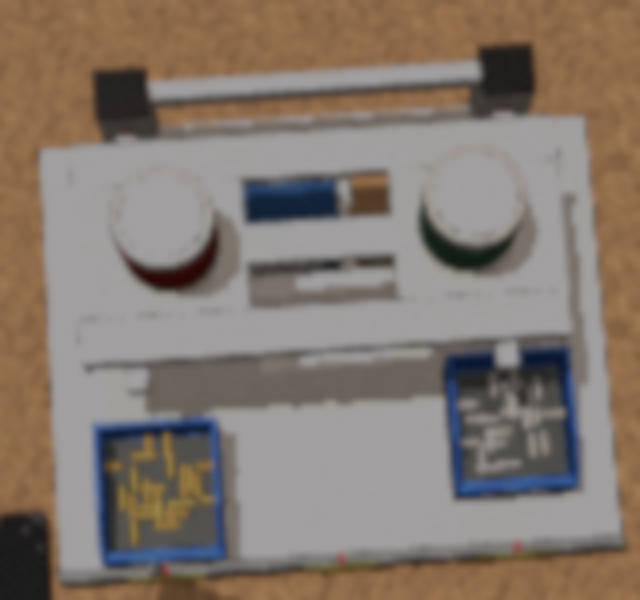

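View pics/w29.png

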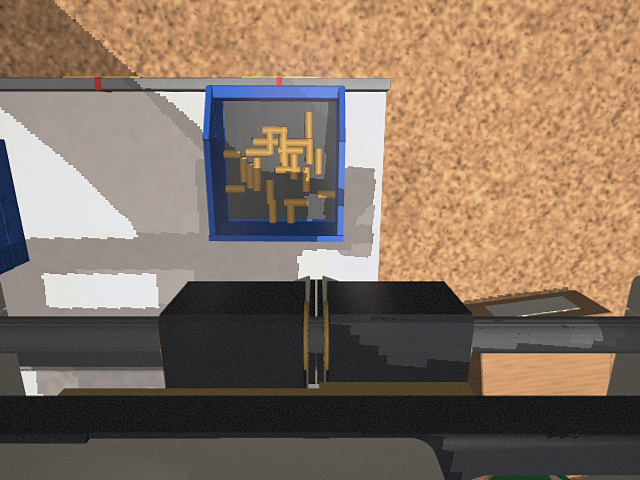

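View pics/s14.png

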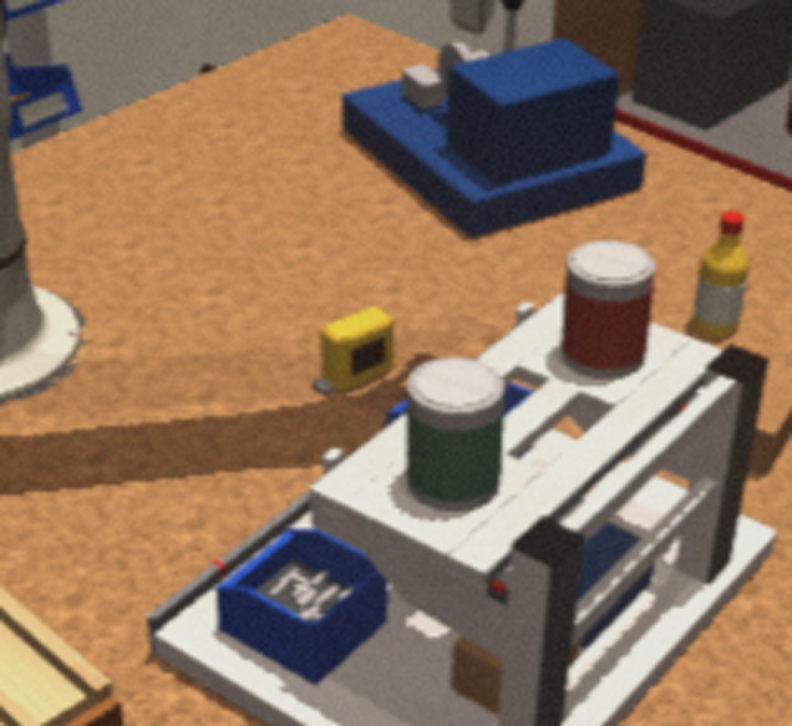

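```bash
python3 - <<'E'
from stand import *
o,_=tilt(YS,0.)
manip.move_pose(S(-.25,-.06,.27),o); st()
manip.servo_line(S(-.182,-.075,.24),o,vel=.2)
go(S(-.182,-.075,.187),o,.15); st()
for y in (-.085,-.092,-.098,-.1015,-.1035):
    manip.servo_line(S(-.182,y,.187),o,vel=.04); print(y,RS.inv().apply(manip.current_force()).round(1),(RS.inv().apply(manip.current_tool_pos()-O)*1000).round(1))
manip.servo_line(S(-.182,-.085,.187),o,vel=.1)
manip.servo_line(S(-.25,-.06,.26),o,vel=.25); manip.move_pose([.38,.30,.36],o); st()
grab('top','t8',(240,125,400,275),4)
im,c=load('t8')
A=lambda u,v,z: (RS.inv().apply(pt(c,u/4+240,v/4+125,z)-O)*1000).round(1)
print(A(133,377,.21))
E
```

```text
t 98.07 tcp [ 0.4893 -0.0112  0.2703] F [ 0.4 -0.6 -0.5] gap 0.0006
t 99.34 tcp [ 0.5592 -0.0214  0.1873] F [ 0.4 -0.1  0.2] gap 0.0004
-0.085 [-0.1 -0.8  0.1] [-182.   -85.6  187. ]
-0.092 [ 0.  -0.2 -0.1] [-182.   -92.4  186.9]
-0.098 [ 0.5  0.8 -0.7] [-182.   -98.3  187. ]
-0.1015 [-0.1  0.6 -0.4] [-182.  -101.8  187. ]
-0.1035 [ 0.1  0.1 -0.3] [-182.1 -103.6  187. ]
t 103.05 tcp [0.3808 0.2987 0.3589] F [-0.2 -0.1  0.1] gap 0.0007
[-173.1  133.5  210. ]
```

View pics/t8.png

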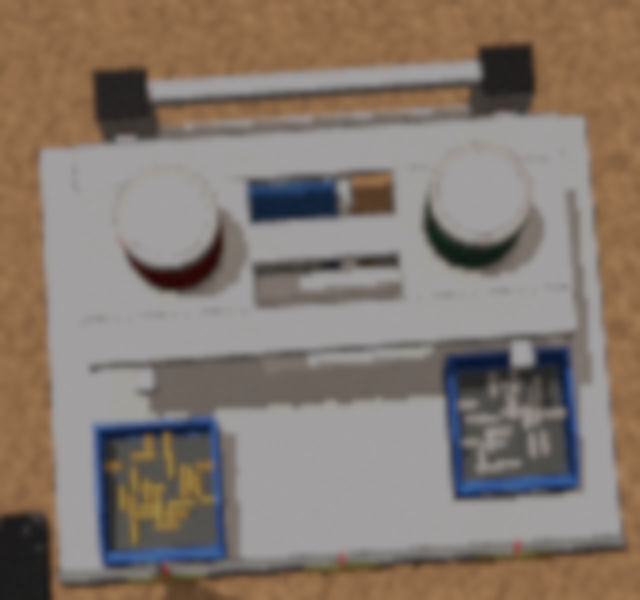

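```bash
python3 - <<'E'
from stand import *
o=down(YS-np.pi/2)
manip.move_pose(S(-.25,0,.29),o); st()
grab('wrist','w30')
E
```

```text
t 105.31 tcp [0.4838 0.0474 0.29  ] F [ 0.1 -0.4 -0.1] gap 0.0002
```

View pics/w30.png

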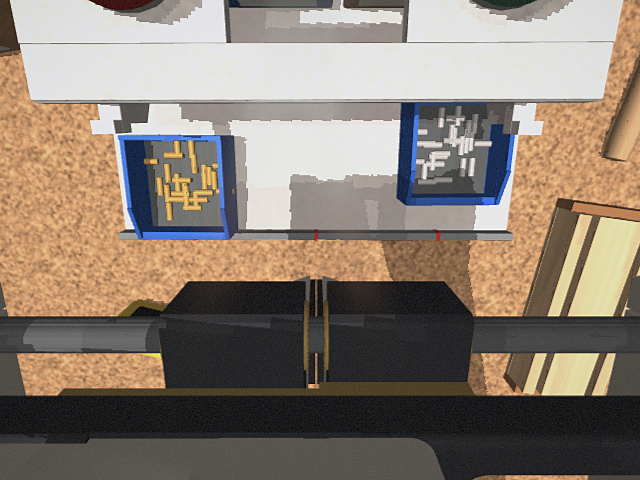

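```bash
python3 - <<'E'
from stand import *
im,c=load('w30'); v=cv2.imread('pics/w30_raw.png')
a=cv2.resize(v[90:145,80:200],None,fx=6,fy=5,interpolation=cv2.INTER_CUBIC); b=cv2.resize(v[90:145,470:590],None,fx=6,fy=5,interpolation=cv2.INTER_CUBIC)
cv2.imwrite('pics/w30b.png',np.vstack([a,b]))
f=lambda u,v,z:(RS.inv().apply(pt(c,u,v,z)-O)*1000).round(1)
print('deck fl fr',f(31,103,.214),f(604,99,.214))
print('tickets',f(316,236,.045),f(437,236,.045))
E
```

```text
deck fl fr [-162.5  162.   214. ] [-160.5 -160.7  214. ]
tickets [-284.7    1.3   45. ] [-284.8 -127.2   45. ]
```

View pics/w30b.png

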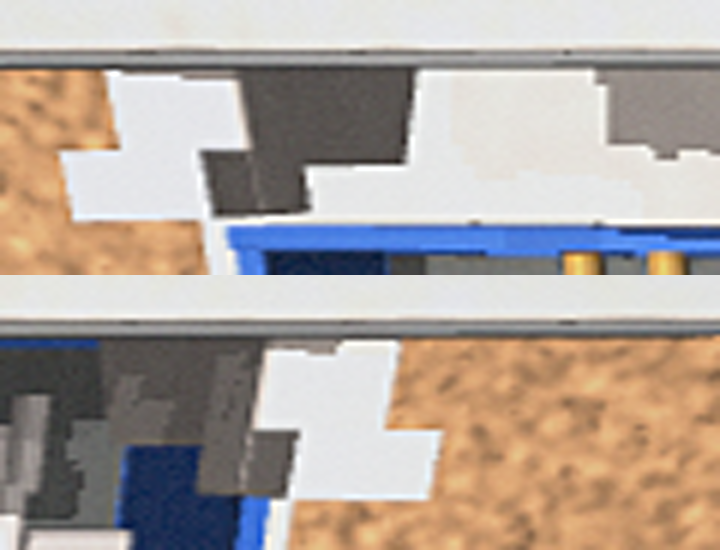

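```bash
python3 - <<'E'
from stand import *
im,c=load('w30')
f=lambda u,v,z:(RS.inv().apply(pt(c,u,v,z)-O)*1000).round(1)
print('L nose',f(102.5,127,.21),'seat',f(80+179/6,112,.2),'R nose',f(530.8,128,.21),'seat',f(470+327/6,90+(390-275)/5,.2))
E
```

```text
L nose [-175.4  125.6  210. ] seat [-166.6  125.2  200. ] R nose [-176.2 -123.9  210. ] seat [-167.4 -124.1  200. ]
```

```bash
python3 - <<'E'
from stand import *
im,c=load('t8')
A=lambda u,v,z: (RS.inv().apply(pt(c,u/4+240,v/4+125,z)-O)*1000).round(1)
print('R bin front',A(455,496,.074),A(580,487,.074),'back',A(447,357,.092),A(568,348,.092))
print('L bin front',A(104,565,.074),A(227,556,.074))
th=np.radians(18); o,z=tilt(YS,th); t=S(-.216,-.087,.064)
effector.open_jaws()
manip.move_pose(S(-.30,-.06,.24),o)
manip.move_pose(t-.09*z,o); st()
manip.servo_line(t-.05*z,o,vel=.12); st(); grab('wrist','w31')
E
```

```text
R bin front [-250.3  -85.2   74. ] [-249.8 -176.5   74. ] back [-150.7  -85.9   92. ] [-150.  -174.2   92. ]
L bin front [-283.5  172.2   74. ] [-282.9   82.9   74. ]
t 110.27 tcp [ 0.4976 -0.0388  0.1495] F [ 0.9  1.2 -0.7] gap 0.0919
t 110.75 tcp [ 0.5103 -0.0376  0.1123] F [ 0.3 -0.1  0.6] gap 0.0918
```

View pics/w31.png

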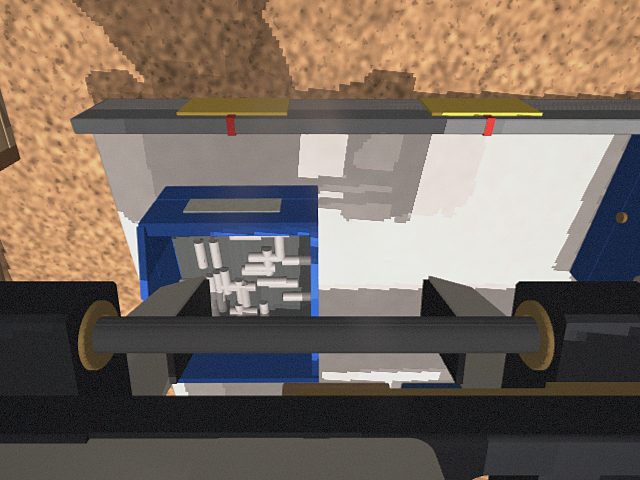

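```bash
python3 - <<'E'
from stand import *
th=np.radians(18); o,z=tilt(YS,th); t=S(-.215,-.0872,.064)
manip.servo_line(t-.02*z,o,vel=.1); print(frc())
go(t,o,.05); st()
effector.close(6); st(); effector.close(40); st()
print((RS.inv().apply(manip.current_tool_pos()-O)*1000).round(1))
go(S(-.238,-.087,.0642),o,.06); st()
push(RS.apply([-1,0,0]),.002,.026,9,vel=.03,ori=o); st(); print((RS.inv().apply(manip.current_tool_pos()-O)*1000).round(1))
grab('wrist','w32'); grab('scene','s15',(200,100,440,320),3.3)
E
```

```text
[ 0.   0.4 -0.8]
t 111.8 tcp [ 0.5267 -0.0366  0.0645] F [ 0.6 -0.5 -0.6] gap 0.0919
t 113.11 tcp [ 0.5266 -0.0365  0.064 ] F [0.6 0.2 0.4] gap 0.0035
t 113.33 tcp [ 0.5266 -0.0365  0.064 ] F [ 0.1 -0.9 -0.3] gap 0.0036
[-215.   -87.3   64. ]
t 114.11 tcp [ 0.5021 -0.0381  0.0639] F [-14.5  -0.2  17.9] gap 0.0034
  s 2.0 adv 2.3 f -3.9
  s 4.0 adv 3.8 f -0.2
  s 6.0 adv 5.8 f -0.1
  s 8.0 adv 8.0 f 0.0
  s 10.0 adv 10.1 f 0.0
  s 12.0 adv 10.7 f 6.1
  s 14.0 adv 11.1 f 9.9
t 115.92 tcp [ 0.4912 -0.0395  0.0651] F [ 9.9  1.3 -7.1] gap 0.0034
[-250.5  -87.    65.1]
```

View pics/w32.png

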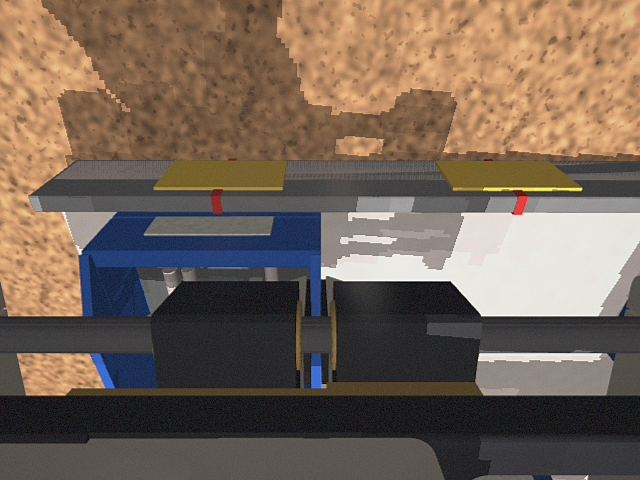

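View pics/s15.png

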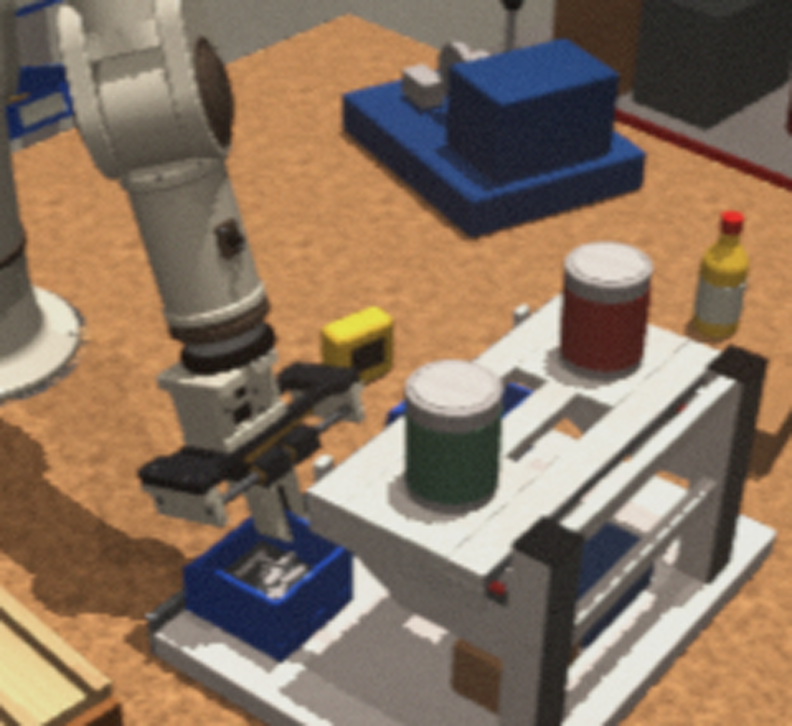

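```bash
python3 - <<'E'
from stand import *
o,z=tilt(YS,np.radians(18))
manip.servo_line(S(-.2507,-.0870,.0642),o,vel=.02); st()
effector.open_jaws(); st()
p=manip.current_tool_pos(); manip.servo_line(p-.10*z,o,vel=.2); st(); grab('wrist','w33')
manip.move_pose([.38,.30,.36],tilt(YS,0.)[0]); grab('top','t9',(240,125,400,275),4); grab('scene','s16',(230,150,470,370),3.3)
manip.move_pose(S(-.25,0,.29),down(YS-np.pi/2)); st(); grab('wrist','w34')
E
```

```text
t 116.32 tcp [ 0.4917 -0.0393  0.0645] F [ 4.3  1.4 -2.3] gap 0.0036
t 117.74 tcp [ 0.491  -0.0394  0.0642] F [0.9 0.3 0. ] gap 0.0919
t 118.52 tcp [ 0.4602 -0.0416  0.1592] F [ 0.2  0.1 -0.2] gap 0.0918
t 122.11 tcp [0.4838 0.0477 0.29  ] F [ 0.3 -0.3  0. ] gap 0.0919
```

View pics/t9.png

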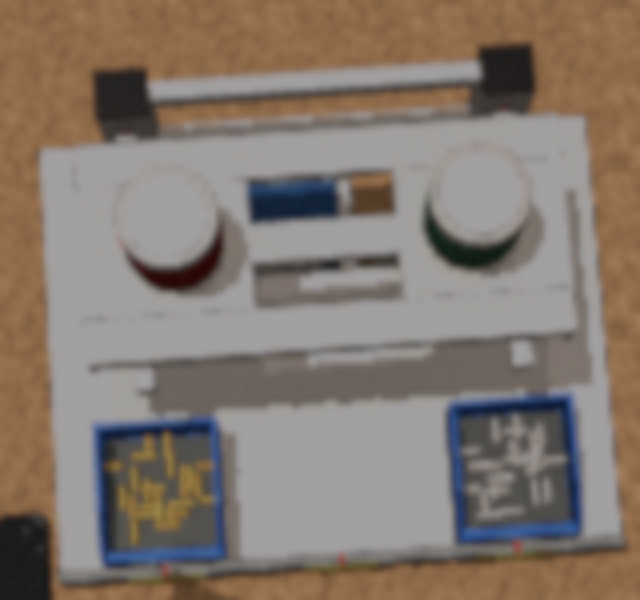

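View pics/w34.png

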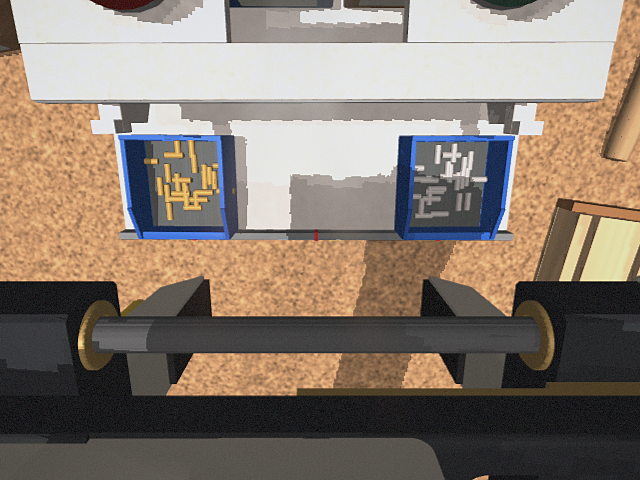

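View pics/s16.png

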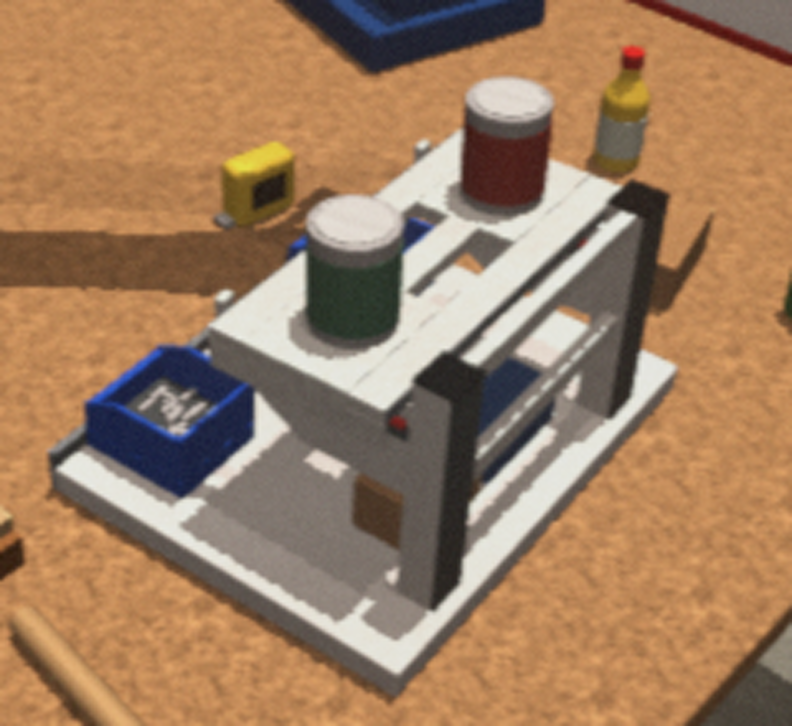

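View pics/w33.png

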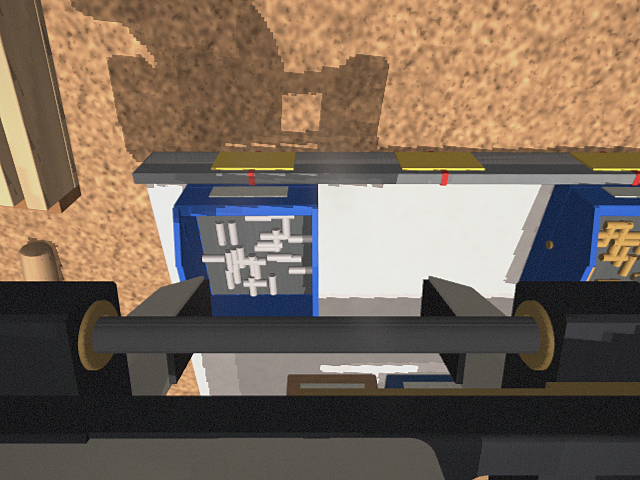

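```bash
python3 - <<'E'
import cv2,numpy as np
rows=[]
for n in ('s3','s9','s16'):
    v=cv2.imread(f'pics/{n}_raw.png')
    a=cv2.resize(v[210:240,395:425],None,fx=8,fy=8,interpolation=cv2.INTER_CUBIC)
    b=cv2.resize(v[260:290,335:365],None,fx=8,fy=8,interpolation=cv2.INTER_CUBIC)
    d=cv2.resize(v[185:215,345:375],None,fx=8,fy=8,interpolation=cv2.INTER_CUBIC)
    rows.append(np.vstack([a,b]))
cv2.imwrite('pics/cmp.png',np.hstack(rows))
E
```

```text
(no output)
```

View pics/cmp.png

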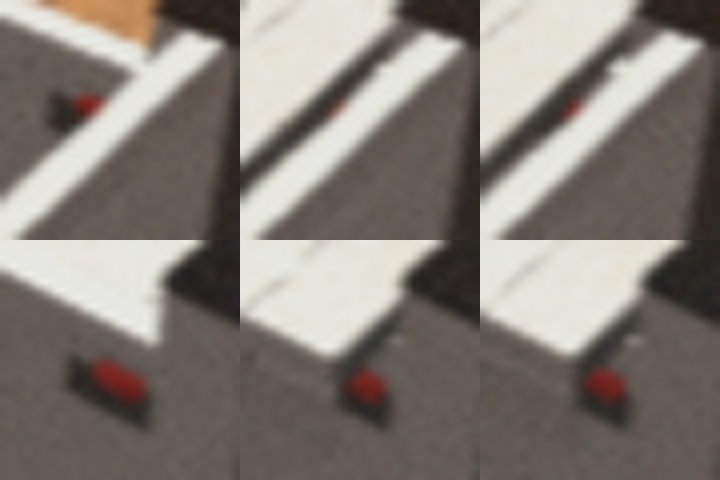

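```bash
python3 - <<'E'
from stand import *
print(manip.hand_in()); st()
E
```

```text
the job is handed in; nothing more can be done
None
the job is handed in; nothing more can be done
```

I fitted both brackets and the deck, stood both tins on the deck, set the two bins at their tickets, and handed the job in at about 122 s of the 210 s. Only the zinc and brass bins were there; both tins were present.

**What my last pictures showed**
- **Brackets:** both are hooked in the topmost slots. I judged each catch locked from its red tongue, which sits at the rear of its window; I have no joint reading.
- **Deck and tins:** the deck lies level between the noses and the uprights, with the green tin on its right part and the red tin on its left.
- **Bins:** each was drawn forward until it met the rail. They are square to it, with their middles within about 1 mm of the red lines at the left and right tickets.
- **Other goods:** the goods that show in my last pictures look undisturbed. I made no separate check of each one.

**What went wrong or disagreed**
- **Knock during the run:** the zinc bin was knocked back partway under the deck, so I drew it out in two grips.
- **My collision:** on the first of those grips the gripper housing caught the right bracket's nose. It swung both brackets about 28 mm at the front and carried the deck and tins about 14 mm sideways. I pushed both noses back with closed fingers.
- **What is left of it:** in the last pictures the noses are still about 2 to 3 mm inward of true, roughly 1°. I left them there. The deck is back within a few millimetres of where I first set it.
- **Cameras:** the top and wrist cameras disagreed by 2 to 5 mm. For bracket and bin depth I went by contact, and for the final sideways alignment by direct comparison in the wrist pictures.

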